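# Turn a serving board over against a stop

## Task

The small serving board was left upside down, feet in the air, with a tin on it. Stand the tin on the worktop, push the board up against the steel stop, tip it up on its edge there and lay it over so that it lies flat on the worktop on its feet, lowering it rather than letting it slap down. Then stand the tin upright on the board's flat square part again and leave the other things alone.

Things in the scene. Friction and masses are not known exactly. Their poses are not given: they have to be found in the camera images.
- board: dark wooden serving board, 0.25 kg: square part 120 (x) by 130 mm (y), 18 mm thick, and a handle tongue 34 mm wide along +y (y = 65 to 135 mm), which points away from the stop at the start. Origin: centre of the working face (z = 0, groove line, down at the start). z points to the other face (z = 18 mm) with four rubber feet 16 mm wide, 5 mm high near the corners: up at the start, down at the end
- board_center (a point): centre of the square part of the board, half-way through its thickness; axes as the board. Lying on its feet its height is 14 mm
- board_handle (a point): point to grasp on the board's handle, 105 mm from the square part's centre along y, 30 mm from the handle's end, half-way through its thickness; the handle is 34 mm wide across x and can turn between two fingers that pinch it by these sides
- board_edge (a point): middle of the board's straight edge opposite the handle (65 mm from the square part's centre, 170 mm from board_handle), half-way through its thickness
- stop: steel angle screwed to the worktop (fixed): an upright strip 180 mm long (x), 6 mm thick (y) and 35 mm high, with a 40 mm wide, 3 mm high foot flange on its -y side. Origin at the middle of the strip at worktop height; x runs along the strip, +y points from the strip to the side where the board lies at the start; the strip's face on that side is at y = 3 mm
- tin: small food tin, a cylinder 57 mm wide and 72 mm high, 0.18 kg; origin at the centre of its underside, z up through its top. At the start it stands on the board
- tin_center (a point): centre of the tin, half-way up (36 mm above its underside)
- flat_tin: bystander: flat round fish tin, 67 mm wide, 33 mm high; origin at the centre of its underside; leave it alone
- bowl: bystander: bowl 150 mm wide, 65 mm high; origin at the centre of its underside; leave it alone
- mug: bystander: mug 78 mm wide (116 mm with its handle), 101 mm high; origin at the centre of its underside; leave it alone
Not all that is in view belongs to the job. What is shaped like the tin but blue is not meant.

How it is judged:
By the outcome, as a careful person would: the job done as asked, in the order asked, and still so for the second after the job is handed in, with the robot touching nothing.
It also fails if it takes over 72 s, if anything falls off the work surface, if the arm or the gripper's body presses on something with over 40 N, if the wrist force passes 120 N, or if a joint passes its speed limit or range.

## Robot

A 6-joint arm with a two-finger parallel gripper is mounted at the origin on a cart in front of the work surface, level with it; the furniture and walls round the work are solid. World frame = base frame: x ahead of the robot, y to its left, z up, the work surface at z = 0. Lengths are in mm, angles in rad, forces in N, time in s.
With the tool pointing down it reaches from about 350 to 875 mm from the base axis. Payload 4.2 kg.
Tool frame: the origin (TCP) lies midway between the tips of the shut fingers; the grasp point (between the pads) lies 19 mm behind it (tcp_to_grasp is the distance from the TCP to the grasp point, in mm); z points along the fingers, y is the line along which they close (so a half turn about z gives the same grasp; the last joint's range is limited). The gripper opens to 85 mm and grips with 20 to 120 N. Pads are 22 mm wide; open, the fingers measure 114 mm over their backs; the gripper's body (76 mm by 85 mm) begins 54 mm behind the grasp point. The pads swing forward as they close: fully open they stand 13 mm farther back than shut.
Start: joints at [1.427, 0.385, 0.008, 0, -1.194, -0.259], TCP at [244.964, 574.971, 192.512] pointing down, gripper open.
Joint ranges: [-3.14, 3.14], [-1.21, 2.06], [-1.07, 1.41], [-3.16, 2.05], [-2.99, -0.16], [-3.1, 3.1]. Speed limits (rad/s): [2.79, 2.79, 3.14, 3.14, 3.14, 3.14].

## Interface

Orientations are given as a unit quaternion [x, y, z, w].
In Python, from bench import read_state, get_image, job_done, tcp_to_grasp gives the robot as it stands.
- The arm moves only by the tool jog_arm, never from a script. Its argument "plan" is a list of rows, each a list of 3 entries, a list of its own where there are three numbers: the finger opening in mm, from 0 to 85.4, then the shift along the tool's x, y, z as a fraction of full scale, then the turn, a rotation vector about the tool's x, y, z as a fraction of full scale. A call has 1 to 10 rows; each row is the pose to reach, as a shift and turn from the pose commanded when the call began, along the tool's axes at that moment; what a row does not reach only later rows make up. Full scale, the value 1, is 0.1 m for a shift and 60 degrees for a turn. A row lasts 1/8 s, in which the tool goes at most 62.5 mm and 10.7 degrees, less where a joint would pass 70% of its speed; a pose out of reach is approached as far as the arm can. A call with a number of a shift or a turn outside -1 to 1 is refused whole. A call with a gripper value outside its range is refused whole. The fingers move at their own pace and stop on an object; the grip force is fixed at half the most. Time passes only in rows, so rows that repeat a pose let the fingers close. It gives the time, the measured TCP pose, the force, the opening and the grip force at its end, in the units of the state.
- read_state(): the state, without advancing time (a new reading comes with each control period).
- get_image(name): name is "side" or "top"; returns a dict with "img" (480x640x3 uint8, red, green, blue), "range_z" (480x640 float32, mm along the optical axis (not along the pixel's ray), 0 where there is no reading), "intrinsics" (3x3 intrinsics, pixels), "distortion" ([k1, k2, p1, p2, k3] as OpenCV has them; the pictures are not rectified), "extrinsics" (4x4, takes a point from camera to world coordinates). Camera axes: x right, y down, z forward; pixel columns grow to the right and rows downward; lengths in mm; the calibration is good to about 2 mm. A picture is of the moment at which its call begins.
- job_done(): hands the job in; it is judged then, once.
The state is a dict: "clock": time; "joints": joint angles; "joint_vel": joint speeds; "joint_efforts": joint torques, N m; "position": TCP position; "ee_rot": TCP orientation; "contact_force": force on the tool from outside, world axes, zero at the start; "wrist_torque": the same for the moment, N m; "gripper_width": finger opening in mm; "grasp_force": force on a finger pad.
Only numpy, scipy, OpenCV 4.12 (cv2) and the standard library are available. Lean on these libraries where they do the work, as an engineer would, in place of code of your own. Each camera call takes 0.05 s, during which the arm holds its last target. There are 200 camera calls.

## Working session

There is one attempt and no reset: what is moved stays moved. The work goes in short steps, Python scripts to look and compute and a tool call to move; the robot and the scene stay as the last step left them, time stands still between calls to the robot, and variables do not carry over. Pictures are saved under pics/ and viewed, at most 10 in all, crops included, and the job is handed in when it is done.

Besides the shell and the picture viewer there is one more tool, called after "Request:" as name(argument=value, ...) on one line, values as JSON. jog_arm: Moves the arm, as the interface text tells. Its arguments: {"type":"object","properties":{"plan":{"type":"array"}},"required":["plan"]}

```bash
ls; mkdir -p pics; cat > h.py <<'E'
import numpy as np, cv2
from bench import *
from scipy.spatial.transform import Rotation as R
def shot(n,f=None):
    d=get_image(n)
    if f: cv2.imwrite('pics/'+f,cv2.cvtColor(d['img'],cv2.COLOR_RGB2BGR))
    return d
def cloud(d):
    h,w=d['range_z'].shape
    u,v=np.meshgrid(np.arange(w),np.arange(h))
    p=cv2.undistortPoints(np.stack([u,v],-1).reshape(-1,1,2).astype(float),d['intrinsics'],np.array(d['distortion'],float)).reshape(h,w,2)
    z=d['range_z'].astype(float)
    P=np.stack([p[...,0]*z,p[...,1]*z,z],-1)
    E=np.array(d['extrinsics'])
    W=P@E[:3,:3].T+E[:3,3]; W[z==0]=np.nan
    return W
E
python3 - <<'E'
from h import *
print(read_state(), tcp_to_grasp)
for n in('top','side'):
    d=shot(n,n+'0.png'); print(n,np.round(d['extrinsics'],3).tolist(),d['intrinsics'])
    np.savez('pics/'+n+'0.npz',W=cloud(d),img=d['img'])
E
```

```text
pics
{'clock': 0.0, 'joints': array([ 1.42662090e+00,  3.85561152e-01,  6.61719792e-03, -4.92997299e-04,
       -1.19401043e+00, -2.58624999e-01]), 'joint_vel': array([ 0.00158558, -0.00170141,  0.00348921, -0.00023223, -0.00039062,
        0.00025026]), 'joint_efforts': array([ 7.31533819e-04, -3.92292488e+01,  1.88399380e+01,  4.18634981e+00,
       -4.66360667e-03,  2.24987964e-06]), 'position': array([244.70780548, 574.36802519, 191.41642668]), 'ee_rot': array([ 9.79768645e-01, -2.00130421e-01, -1.67020756e-04,  1.09036594e-03]), 'contact_force': array([-0.42349298,  0.61969084,  0.23351839]), 'wrist_torque': array([ 0.03454742, -0.00262575, -0.03592237]), 'grasp_force': 0.0, 'gripper_width': 85.37631194432498} 18.700000000000003
top [[-0.015, -0.989, 0.145, 454.606], [-1.0, 0.015, -0.001, 290.231], [-0.001, -0.145, -0.989, 1151.168], [0.0, 0.0, 0.0, 1.0]] [[596.93615297   0.         319.03737023]
 [  0.         596.93615297 242.44408661]
 [  0.           0.           1.        ]]
side [[0.193, -0.664, 0.722, 9.573], [-0.981, -0.12, 0.151, 144.599], [-0.013, -0.738, -0.675, 640.718], [0.0, 0.0, 0.0, 1.0]] [[458.42243486   0.         319.90839902]
 [  0.         458.42243486 244.21012935]
 [  0.           0.           1.        ]]
```

View pics/top0.png

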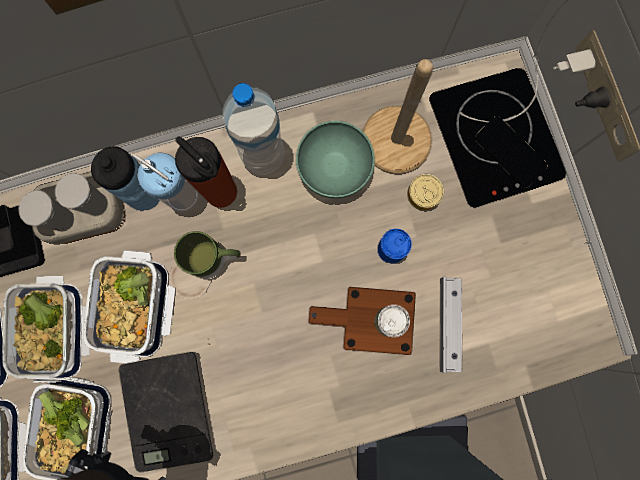

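View pics/side0.png

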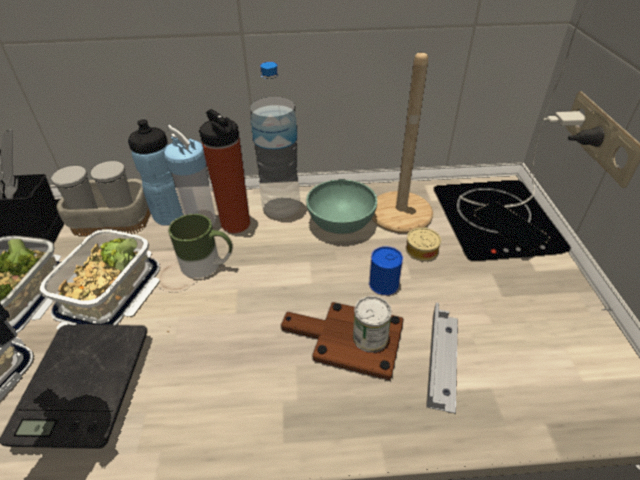

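The top view shows the board (square part 346–415 × 288–354) with its handle toward image left (+y), its end near (311,316). The white tin is at (394,320), the stop strip runs along column ~445 from row 278 to 372, and the blue decoy tin is at (395,245).

```bash
python3 - <<'E'
from h import *
f=np.load('pics/top0.npz'); W=f['W'];I=f['img'].astype(int)
def st(n,m):
    p=W[m]; p=p[~np.isnan(p[:,0])]; print(n,len(p),np.round(np.median(p,0),1)); return p
vv,uu=np.mgrid[:480,:640]
box=lambda a,b,c,d:(uu>=a)&(uu<=b)&(vv>=c)&(vv<=d)
print('table',np.round(np.nanmedian(W[390:440,300:340].reshape(-1,3),0),1))
z=W[...,2]
r=I[...,0]-I[...,2]
roi=box(300,425,275,365)
wood=roi&(z>12)&(z<32)
p=st('board',wood)
ctr,sz,an=cv2.minAreaRect(p[:,:2].astype(np.float32)); print(ctr,sz,an)
# square part & handle separately
xy=p[:,:2]
hd=p[xy[:,1]>xy[:,1].max()-60]; sq=p[xy[:,1]<xy[:,1].max()-85]
print('handle',cv2.minAreaRect(hd[:,:2].astype(np.float32)),'square',cv2.minAreaRect(sq[:,:2].astype(np.float32)))
t=st('tintop',roi&(z>60)); print(cv2.minEnclosingCircle(t[:,:2].astype(np.float32)))
s=st('stop',box(430,475,265,385)&(z>25)&(z<50)); print(cv2.minAreaRect(s[:,:2].astype(np.float32)))
s=st('flange',box(430,475,265,385)&(z>1.5)); print(cv2.minAreaRect(s[:,:2].astype(np.float32)))
t=st('blue',box(370,420,220,275)&(z>60)); print(cv2.minEnclosingCircle(t[:,:2].astype(np.float32)))
t=st('mug',box(150,260,220,300)&(z>60)); print(t.min(0),t.max(0))
t=st('flat',box(400,450,170,215)&(z>20)); print(cv2.minEnclosingCircle(t[:,:2].astype(np.float32)))
E
```

```text
table [2.940e+02 2.932e+02 1.000e-01]
board 4084 [474.9 200.4  18.5]
(473.67266845703125, 211.04815673828125) (199.55105590820312, 119.01290893554688) 84.05540466308594
handle ((480.0197448730469, 280.1774597167969), (60.73893356323242, 34.285072326660156), 83.9476089477539) square ((469.3538818359375, 170.67620849609375), (117.70994567871094, 119.44517517089844), 84.49588012695312)
tintop 836 [467.8 160.5  87.6]
((467.7877197265625, 159.76670837402344), 28.6973934173584)
stop 381 [460.3  57.8  34.9]
((459.982666015625, 57.635765075683594), (7.617895126342773, 177.4189453125), 87.0541000366211)
flange 3090 [457.6  37.4   4. ]
((459.4735412597656, 34.409114837646484), (89.34332275390625, 231.86534118652344), 87.56620025634766)
blue 765 [608.  149.2  69.5]
((608.7271728515625, 149.01197814941406), 28.960899353027344)
mug 998 [590.2 519.   87.5]
[510.99926127 434.29641508  60.02207597] [632.82547496 603.84252391 105.49702787]
flat 972 [715.9  81.   31.3]
((717.4019165039062, 80.45781707763672), 34.614864349365234)
```

```bash
cat >> h.py <<'E'
def to(t,ang=None,s=None):
    """tool-down: shift (in full-scale units, tool axes) and turn to TCP t with tool-x at world angle ang (deg)"""
    s=s or read_state(); Rm=R.from_quat(s['ee_rot'])
    x=Rm.as_matrix()[:,0]; a=np.degrees(np.arctan2(x[1],x[0]))
    d=Rm.inv().apply(np.array(t)-s['position'])/100
    out=[np.round(d,3).tolist()]
    if ang is not None:
        g=np.radians(ang); X=[np.cos(g),np.sin(g),0]; Y=[np.sin(g),-np.cos(g),0]
        T=R.from_matrix(np.array([X,Y,[0,0,-1]]).T)
        out.append(np.round((Rm.inv()*T).as_rotvec(degrees=True)/60,3).tolist())
    print('pos',np.round(s['position'],1),'yaw',round(a,1),'j',np.round(s['joints'],2),'w',round(s['gripper_width'],1),'F',np.round(s['contact_force'],1),'t',round(s['clock'],2))
    print('go',*out)
E
```

Request:
jog_arm(plan=[[85,[0.5,0.5,0],[0,0,0.4]],[85,[0.9,0.9,0],[0,0,0.7]],[85,[1,1,0],[0,0,0.9]],[85,[1,1,0],[0,0,1]],[85,[1,1,0],[0,0,1]],[85,[1,1,0],[0,0,1]],[85,[1,1,0],[0,0,1]]])

```text
clock: 0.98
position: [297.6, 443.5, 192.1]
ee_rot: [0.749, -0.663, 0.0, 0.0]
contact_force: [0.0, 0.4, 0.8]
gripper_width: 85.1
grasp_force: 0.0
```

```bash
python3 -c "
from h import *
to([468,160,110],-93)"
```

```text
pos [297.6 443.5 192.1] yaw -83.0 j [ 1.28  0.23 -0.21 -0.   -1.13 -1.16] w 85.1 F [0.  0.4 0.8] t 0.97
go [3.02, -1.347, 0.823] [0.0, -0.001, 0.166]
```

Request:
jog_arm(plan=[[85,[0.5,-0.22,0],[0,0,0.08]],[85,[1,-0.45,0],[0,0,0.166]],[85,[1,-0.45,0],[0,0,0.166]],[85,[1,-0.45,0],[0,0,0.166]]])

```text
clock: 1.48
position: [354.6, 350.0, 192.5]
ee_rot: [-0.688, 0.725, 0.0, 0.0]
contact_force: [0.0, -0.1, 0.7]
gripper_width: 85.1
grasp_force: 0.0
```

```bash
python3 -c "
from h import *
to([468,160,110],-93)"
```

```text
pos [354.6 350.  192.5] yaw -93.0 j [ 1.11  0.17 -0.3  -0.   -1.11 -1.16] w 85.1 F [ 0.  -0.1  0.7] t 1.48
go [1.839, -1.231, 0.825] [-0.0, 0.0, 0.0]
```

Request:
jog_arm(plan=[[85,[0.5,-0.4,0],[0,0,0]],[85,[1,-0.7,0],[0,0,0]],[85,[1,-0.7,0],[0,0,0]]])

```text
clock: 1.85
position: [419.8, 244.7, 192.3]
ee_rot: [-0.687, 0.726, -0.0, -0.0]
contact_force: [-0.4, 1.2, 0.2]
gripper_width: 85.2
grasp_force: 0.0
```

Request:
jog_arm(plan=[[85,[0.5,-0.3,0],[0,0,0]],[85,[0.84,-0.53,0.2],[0,0,0]],[85,[0.84,-0.53,0.4],[0,0,0]],[85,[0.84,-0.53,0.5],[0,0,0]],[85,[0.84,-0.53,0.5],[0,0,0]]])

```text
clock: 2.48
position: [467.2, 160.7, 142.0]
ee_rot: [-0.689, 0.725, 0.0, -0.001]
contact_force: [0.6, -0.3, 0.5]
gripper_width: 85.1
grasp_force: 0.0
```

```bash
python3 -c "
from h import *
d=shot('top','t1.png');W=cloud(d)
to([468,160,36],-93)
cv2.imwrite('pics/s1.png',cv2.cvtColor(shot('side')['img'][230:420,250:500],cv2.COLOR_RGB2BGR).repeat(2,0).repeat(2,1))"
```

```text
pos [467.6 160.9 142.7] yaw -92.9 j [ 0.66  0.21 -0.38  0.   -0.98 -0.71] w 84.9 F [0.2 0.7 0.6] t 2.52
go [0.009, -0.004, 1.067] [-0.0, -0.0, 0.002]
```

View pics/s1.png

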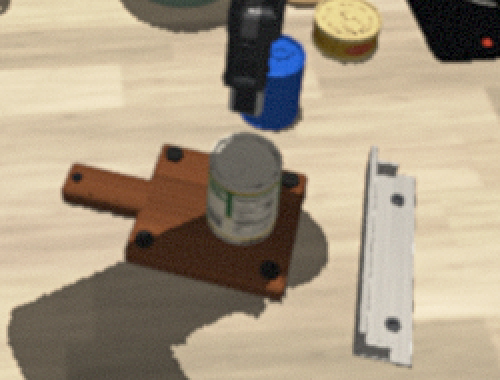

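The crop shows one open finger above and behind the tin (tin at crop 245,190), with the board and stop unchanged. That fits a gripper centred about 50 mm above the tin.

Request:
jog_arm(plan=[[85,[0,0,0.3],[0,0,0]],[85,[0,0,0.6],[0,0,0]],[85,[0,0,0.85],[0,0,0]],[85,[0,0,1],[0,0,0]],[85,[0,0,1],[0,0,0]]])

```text
clock: 3.2
position: [467.3, 160.0, 42.3]
ee_rot: [-0.689, 0.725, 0.0, -0.001]
contact_force: [-0.7, -0.8, 0.1]
gripper_width: 84.9
grasp_force: 0.0
```

Request:
jog_arm(plan=[[40,[0,0,0.04],[0,0,0]],[40,[0,0,0.04],[0,0,0]],[40,[0,0,0.04],[0,0,0]],[40,[0,0,0.04],[0,0,0]],[40,[0,0,0.04],[0,0,0]],[40,[0,0,0.04],[0,0,0]]])

```text
clock: 3.95
position: [468.3, 160.2, 39.8]
ee_rot: [-0.688, 0.725, -0.0, 0.001]
contact_force: [-0.3, -0.9, 6.4]
gripper_width: 54.4
grasp_force: 62.3
```

```bash
python3 -c "
from h import *
to([350,345,90],-93); print(read_state()['grasp_force'])"
```

```text
pos [468.3 160.2  39.8] yaw -93.0 j [ 0.66  0.34 -0.51  0.   -0.72 -0.71] w 54.4 F [-0.3 -0.9  6.4] t 3.95
go [-1.784, 1.278, -0.502] [-0.002, 0.001, -0.0]
62.33060002326965
```

Request:
jog_arm(plan=[[40,[0,0,-0.25],[0,0,0]],[40,[0,0,-0.5],[0,0,0]],[40,[-0.3,0.2,-0.5],[0,0,0]],[40,[-0.6,0.4,-0.5],[0,0,0]],[40,[-0.9,0.64,-0.5],[0,0,0]]])

```text
clock: 4.58
position: [407.7, 253.6, 88.5]
ee_rot: [-0.688, 0.726, 0.0, 0.0]
contact_force: [0.2, 0.1, -1.3]
gripper_width: 54.2
grasp_force: 64.0
```

Request:
jog_arm(plan=[[40,[-0.3,0.2,0],[0,0,0]],[40,[-0.6,0.4,0],[0,0,0]],[40,[-0.8,0.6,0],[0,0,0]],[40,[-0.88,0.64,0.1],[0,0,0]],[40,[-0.88,0.64,0.3],[0,0,0]],[40,[-0.88,0.64,0.45],[0,0,0]],[40,[-0.88,0.64,0.55],[0,0,0]],[40,[-0.88,0.64,0.6],[0,0,0]]])

```text
clock: 5.58
position: [349.3, 343.6, 27.7]
ee_rot: [-0.688, 0.726, -0.0, -0.001]
contact_force: [0.3, 0.0, -1.7]
gripper_width: 54.3
grasp_force: 64.0
```

```bash
python3 -c "
from h import *
to([350,345,21.8],-93); print(read_state()['grasp_force'])"
```

```text
pos [349.3 343.6  27.7] yaw -93.1 j [ 1.11  0.35 -0.53 -0.   -0.69 -1.16] w 54.3 F [ 0.3  0.  -1.7] t 5.58
go [-0.015, -0.007, 0.059] [0.0, -0.001, -0.001]
64.00482773780823
```

Request:
jog_arm(plan=[[40,[0,0,0.03],[0,0,0]],[40,[0,0,0.05],[0,0,0]],[40,[0,0,0.065],[0,0,0]],[40,[0,0,0.065],[0,0,0]]])

```text
clock: 6.08
position: [349.2, 344.3, 22.2]
ee_rot: [-0.688, 0.726, 0.0, 0.0]
contact_force: [0.2, 1.2, -1.5]
gripper_width: 54.0
grasp_force: 64.0
```

Request:
jog_arm(plan=[[62,[0,0,0],[0,0,0]],[85,[0,0,0],[0,0,0]],[85,[0,0,0],[0,0,0]],[85,[0,0,0],[0,0,0]],[85,[0,0,-0.3],[0,0,0]],[85,[0,0,-0.7],[0,0,0]],[85,[0,0,-0.9],[0,0,0]]])

```text
clock: 6.95
position: [349.8, 345.1, 114.2]
ee_rot: [-0.688, 0.726, 0.0, 0.002]
contact_force: [0.9, 0.3, -1.2]
gripper_width: 85.0
grasp_force: 0.0
```

```bash
python3 -c "
from h import *
to([481,281,60],-96)"
```

```text
pos [349.8 345.1 114.2] yaw -93.0 j [ 1.11  0.23 -0.43  0.   -0.9  -1.16] w 85.0 F [ 0.9  0.3 -1.2] t 6.95
go [0.572, -1.343, 0.542] [-0.002, 0.003, 0.05]
```

Request:
jog_arm(plan=[[85,[0.3,-0.4,0],[0,0,0.05]],[85,[0.57,-0.8,0],[0,0,0.05]],[85,[0.57,-1,0.1],[0,0,0.05]],[85,[0.57,-1,0.1],[0,0,0.05]]])

```text
clock: 7.45
position: [446.5, 281.5, 100.7]
ee_rot: [-0.668, 0.744, -0.0, -0.001]
contact_force: [-0.4, 0.0, -0.4]
gripper_width: 85.1
grasp_force: 0.0
```

```bash
python3 - <<'E'
from h import *
to([481,281,60],-96)
d=shot('top','t2.png');W=cloud(d);z=W[...,2]
vv,uu=np.mgrid[:480,:640]
for a,b,c,dd,lo,hi,n in((300,425,275,365,12,28,'board'),(240,310,340,430,60,85,'tin')):
    p=W[(uu>a)&(uu<b)&(vv>c)&(vv<dd)&(z>lo)&(z<hi)]
    print(n,len(p),np.median(p,0),cv2.minAreaRect(p[:,:2].astype(np.float32)))
E
```

```text
pos [446.5 281.5 100.7] yaw -96.2 j [ 0.87  0.31 -0.36 -0.   -0.91 -0.98] w 85.1 F [-0.4  0.  -0.4] t 7.45
go [-0.033, -0.344, 0.407] [0.001, -0.002, -0.003]
board 3505 [477.07291436 165.743781    18.68911161] ((470.101318359375, 177.1597442626953), (131.6605987548828, 119.18118286132812), 84.110107421875)
tin 0 [nan nan nan] ((0.0, 0.0), (0.0, 0.0), 0.0)
  return _methods._mean(a, axis=axis, dtype=dtype,
  ret = um.true_divide(
```

View pics/t2.png

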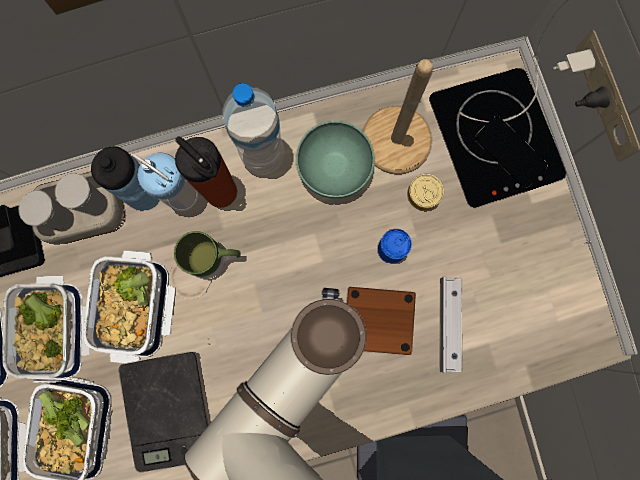

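The overhead view shows the gripper over the handle (330,320). The board is clear of the tin, the feet are up, and the edge at column ~414 is about 52 mm from the stop strip. The arm hides the placed tin.

Request:
jog_arm(plan=[[60,[-0.03,-0.34,0.2],[0,0,0]],[60,[-0.03,-0.34,0.5],[0,0,0]],[60,[-0.03,-0.34,0.8],[0,0,0]],[60,[-0.03,-0.34,0.95],[0,0,0]],[60,[-0.03,-0.34,0.98],[0,0,0]],[60,[-0.03,-0.34,0.98],[0,0,0]]])

```text
clock: 8.25
position: [480.5, 282.2, 4.8]
ee_rot: [-0.669, 0.743, -0.0, 0.001]
contact_force: [0.5, 0.1, 0.8]
gripper_width: 59.9
grasp_force: 0.0
```

```bash
python3 - <<'E'
from h import *
to([481,281.5,0],-96)
d=shot('side');W=cloud(d);I=d['img']
cv2.imwrite('pics/s2.png',cv2.cvtColor(I[240:420,220:470],cv2.COLOR_RGB2BGR).repeat(3,0).repeat(3,1))
E
```

```text
pos [480.5 282.2   4.8] yaw -96.0 j [ 0.82  0.48 -0.39  0.   -0.7  -0.93] w 59.9 F [0.5 0.1 0.8] t 8.25
go [0.006, -0.006, 0.048] [-0.001, 0.001, 0.0]
```

View pics/s2.png

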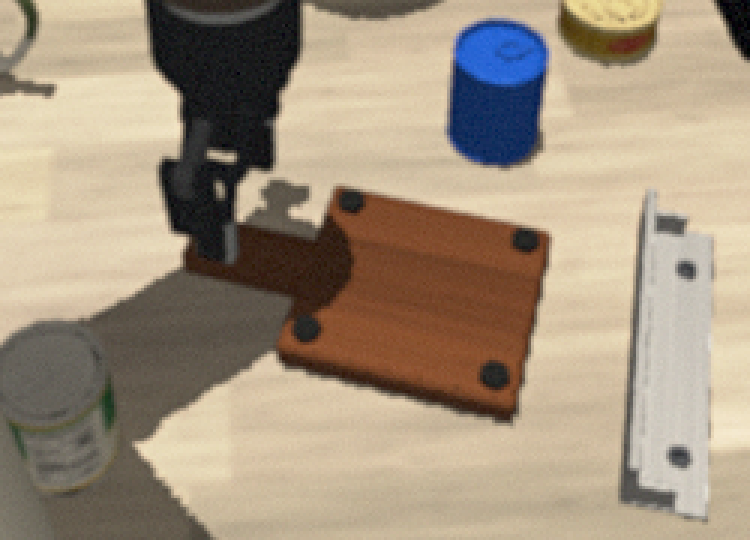

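The crop shows the tin standing upright at lower left (55,400), the near finger beside the handle at (215,235), and the board in place.

Request:
jog_arm(plan=[[60,[0,0,0.05],[0,0,0]],[40,[0,0,0.05],[0,0,0]],[25,[0,0,0.05],[0,0,0]],[20,[0,0,0.05],[0,0,0]],[20,[0,0,0.05],[0,0,0]],[20,[0,0,0.05],[0,0,0]],[20,[0,0,0.05],[0,0,0]]])

```text
clock: 9.18
position: [480.1, 281.4, -1.0]
ee_rot: [-0.669, 0.743, -0.0, -0.0]
contact_force: [0.3, -0.5, -0.2]
gripper_width: 19.9
grasp_force: 0.0
```

```bash
python3 - <<'E'
from h import *
to([472,230.5,0],-93)
E
```

```text
pos [480.1 281.4  -1. ] yaw -96.0 j [ 0.82  0.49 -0.39 -0.   -0.69 -0.93] w 19.9 F [ 0.3 -0.5 -0.2] t 9.18
go [0.515, 0.027, -0.01] [0.0, -0.0, -0.051]
```

```bash
python3 - <<'E'
from h import *
d=shot('side');W=cloud(d);I=d['img']
cv2.imwrite('pics/s3.png',cv2.resize(cv2.cvtColor(I[280:360,250:370],cv2.COLOR_RGB2BGR),None,fx=6,fy=6))
d=shot('top','t3.png');W=cloud(d);z=W[...,2]
vv,uu=np.mgrid[:480,:640]
p=W[(uu>335)&(uu<425)&(vv>275)&(vv<365)&(z>12)&(z<28)&(W[...,1]<243)]
print(len(p),np.median(p,0),cv2.minAreaRect(p[:,:2].astype(np.float32)))
E
```

```text
3751 [465.6354872  169.47615319  18.64020915] ((470.03436279296875, 175.33123779296875), (127.61851501464844, 119.26756286621094), 83.9788589477539)
```

View pics/s3.png

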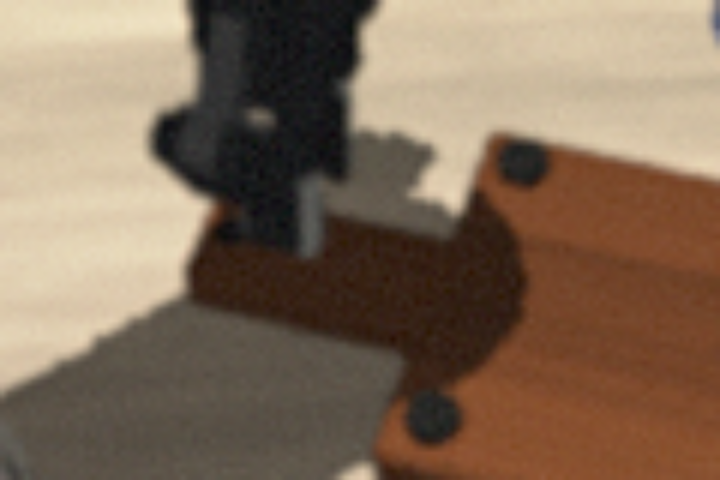

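```bash
python3 - <<'E'
from h import *
d=shot('side');W=cloud(d);z=W[...,2]
for v in range(306,336,2): print(v,[tuple(np.round(W[v,u]).astype(int)) for u in (288,293,297,301,304,310,320)])
E
```

```text
306 [(np.int64(416), np.int64(278), np.int64(133)), (np.int64(428), np.int64(274), np.int64(120)), (np.int64(456), np.int64(276), np.int64(86)), (np.int64(459), np.int64(271), np.int64(84)), (np.int64(488), np.int64(274), np.int64(49)), (np.int64(530), np.int64(274), np.int64(0)), (np.int64(534), np.int64(256), np.int64(-1))]
308 [(np.int64(416), np.int64(278), np.int64(129)), (np.int64(427), np.int64(274), np.int64(117)), (np.int64(442), np.int64(272), np.int64(99)), (np.int64(459), np.int64(271), np.int64(79)), (np.int64(490), np.int64(274), np.int64(42)), (np.int64(525), np.int64(273), np.int64(0)), (np.int64(528), np.int64(255), np.int64(1))]
310 [(np.int64(419), np.int64(279), np.int64(121)), (np.int64(427), np.int64(274), np.int64(112)), (np.int64(441), np.int64(272), np.int64(96)), (np.int64(464), np.int64(272), np.int64(69)), (np.int64(490), np.int64(274), np.int64(37)), (np.int64(519), np.int64(271), np.int64(2)), (np.int64(526), np.int64(255), np.int64(-2))]
312 [(np.int64(430), np.int64(283), np.int64(102)), (np.int64(426), np.int64(274), np.int64(109)), (np.int64(441), np
[... 3099 characters left out ...]
(18)), (np.int64(468), np.int64(243), np.int64(18))]
332 [(np.int64(466), np.int64(299), np.int64(1)), (np.int64(464), np.int64(289), np.int64(7)), (np.int64(462), np.int64(281), np.int64(10)), (np.int64(461), np.int64(274), np.int64(13)), (np.int64(463), np.int64(269), np.int64(13)), (np.int64(461), np.int64(259), np.int64(17)), (np.int64(465), np.int64(242), np.int64(16))]
334 [(np.int64(463), np.int64(298), np.int64(0)), (np.int64(464), np.int64(289), np.int64(0)), (np.int64(463), np.int64(282), np.int64(4)), (np.int64(462), np.int64(275), np.int64(7)), (np.int64(461), np.int64(269), np.int64(10)), (np.int64(461), np.int64(259), np.int64(12)), (np.int64(460), np.int64(241), np.int64(17))]
```

The fingers closed above the handle. Both the picture and the depth put the fingertips near z≈36, although the TCP reads −1, so I'll lower in steps and watch force and depth.

Request:
jog_arm(plan=[[60,[0,0,0],[0,0,0]],[60,[0,0,0],[0,0,0]],[60,[0,0,0.0],[0,0,0]],[60,[0,0,0.1],[0,0,0]],[60,[0,0,0.2],[0,0,0]],[60,[0,0,0.2],[0,0,0]]])

```text
clock: 10.07
position: [479.3, 280.6, -22.4]
ee_rot: [-0.669, 0.743, -0.0, -0.002]
contact_force: [0.3, -0.4, 0.2]
gripper_width: 60.0
grasp_force: 0.0
```

```bash
cat >> h.py <<'E'
def tips():
    "lowest points of the gripper fingers seen in side view, by colour (dark) and height above 0"
    d=shot('side');W=cloud(d);I=d['img'].astype(int)
    p=read_state()['position']
    m=(np.hypot(W[...,0]-p[0],W[...,1]-p[1])<70)&(I.max(-1)<75)&(np.abs(I[...,0]-I[...,2])<12)&(W[...,2]>3)
    for c in (W[...,0]<p[0],W[...,0]>p[0]):
        q=W[m&c]; q=q[np.argsort(q[:,2])][:12]; print('tip',np.round(np.median(q,0),1),q[:,2].round()[:6])
    return d
E
python3 - <<'E'
from h import *
to([472,230.5,0],-93); print(read_state()['joint_efforts'])
d=tips()
cv2.imwrite('pics/s4.png',cv2.resize(cv2.cvtColor(d['img'][280:360,250:370],cv2.COLOR_RGB2BGR),None,fx=6,fy=6))
E
```

```text
pos [479.3 280.6 -22.4] yaw -96.0 j [ 0.82  0.52 -0.41 -0.   -0.65 -0.93] w 60.0 F [ 0.3 -0.4  0.2] t 10.07
go [0.506, 0.021, -0.223] [0.002, -0.002, -0.051]
[ 2.10363400e-02 -3.87957287e+01  1.20980984e+01  2.67409757e+00
  3.58511636e-02 -3.69867405e-05]
tip [433.5 237.9  20.9] [12. 13. 16. 17. 17. 21.]
tip [515.4 226.3  21.4] [15. 17. 18. 19. 21. 21.]
```

View pics/s4.png

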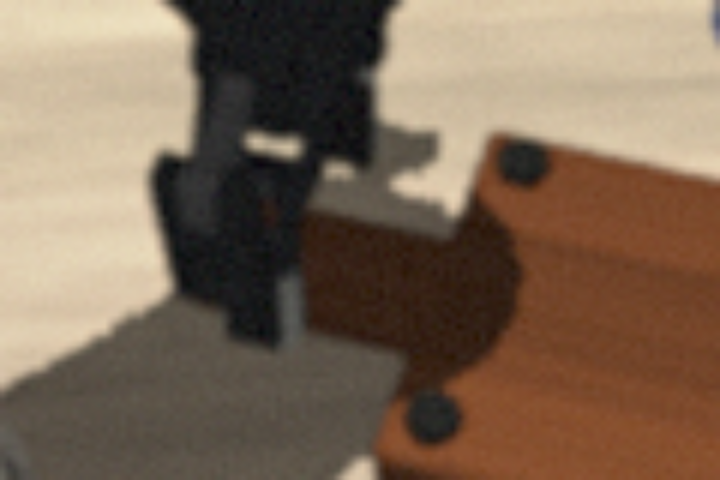

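The near finger is now outside the near side of the handle, with its tip at crop (265,345).

```bash
python3 - <<'E'
from h import *
d=shot('side');W=cloud(d)
for v in range(326,344,2): print(v,[np.round(W[v,u]).astype(int).tolist() for u in (290,293,295,297)])
E
```

```text
326 [[414, 277, 90], [422, 275, 80], [427, 273, 74], [442, 275, 54]]
328 [[415, 278, 83], [419, 274, 79], [424, 273, 73], [442, 275, 49]]
330 [[417, 278, 76], [419, 274, 74], [440, 278, 47], [442, 275, 44]]
332 [[437, 285, 43], [419, 275, 69], [437, 277, 45], [443, 276, 37]]
334 [[438, 286, 36], [435, 280, 42], [437, 277, 39], [442, 276, 33]]
336 [[436, 286, 34], [435, 281, 35], [437, 278, 35], [443, 276, 27]]
338 [[457, 293, -2], [456, 287, 1], [437, 278, 28], [442, 276, 23]]
340 [[453, 292, -2], [453, 287, 0], [454, 283, -1], [454, 280, -1]]
342 [[448, 291, -1], [449, 286, -1], [450, 283, -1], [450, 279, -1]]
```

Request:
jog_arm(plan=[[60,[0,0,0.07],[0,0,0]],[60,[0,0,0.12],[0,0,0]],[60,[0,0,0.15],[0,0,0]],[45,[0,0,0.15],[0,0,0]],[40,[0,0,0.15],[0,0,0]],[40,[0,0,0.15],[0,0,0]],[40,[0,0,0.15],[0,0,0]]])

```text
clock: 11.05
position: [480.2, 281.5, -35.8]
ee_rot: [-0.669, 0.743, 0.0, 0.0]
contact_force: [0.9, -0.7, -0.4]
gripper_width: 39.8
grasp_force: 0.0
```

```bash
python3 - <<'E'
from h import *
d=shot('side');W=cloud(d)
for v in range(326,346,2): print(v,[np.round(W[v,u]).astype(int).tolist() for u in (293,295,297,300)])
to([472,230.5,-37],-93)
E
```

```text
326 [[422, 275, 81], [430, 274, 70], [437, 273, 62], [451, 272, 44]]
328 [[421, 275, 77], [430, 274, 66], [437, 273, 56], [452, 273, 37]]
330 [[422, 275, 70], [429, 274, 62], [434, 272, 56], [452, 273, 31]]
332 [[426, 277, 59], [427, 274, 59], [432, 272, 53], [453, 274, 24]]
334 [[448, 284, 24], [428, 274, 53], [447, 277, 26], [452, 273, 20]]
336 [[448, 285, 17], [445, 280, 23], [447, 277, 20], [452, 274, 14]]
338 [[448, 285, 12], [445, 281, 16], [446, 277, 16], [452, 274, 9]]
340 [[453, 287, 0], [454, 283, -1], [453, 280, 1], [456, 275, -2]]
342 [[448, 285, 1], [449, 282, 1], [451, 279, -1], [450, 274, 1]]
344 [[445, 285, -1], [446, 282, -1], [446, 278, 0], [446, 273, 1]]
pos [480.2 281.4 -35.9] yaw -96.0 j [ 0.82  0.54 -0.42  0.   -0.61 -0.93] w 39.8 F [-0.4  0.5  0.3] t 11.1
go [0.515, 0.028, 0.011] [-0.0, 0.0, -0.051]
```

Request:
jog_arm(plan=[[40,[0,0,0.03],[0,0,0]],[40,[0,0,0.045],[0,0,0]],[40,[0,0,0.045],[0,0,0]],[25,[0,0,0.045],[0,0,0]],[20,[0,0,0.045],[0,0,0]],[20,[0,0,0.045],[0,0,0]],[20,[0,0,0.045],[0,0,0]]])

```text
clock: 11.98
position: [480.7, 281.8, -39.3]
ee_rot: [-0.669, 0.743, -0.0, 0.001]
contact_force: [-1.4, -0.3, 9.4]
gripper_width: 32.6
grasp_force: 63.6
```

```bash
python3 - <<'E'
from h import *
to([472,230.5,-40],-93)
E
```

```text
pos [480.7 281.8 -39.3] yaw -96.0 j [ 0.82  0.54 -0.42  0.   -0.61 -0.93] w 32.6 F [-1.4 -0.3  9.4] t 11.97
go [0.519, 0.033, 0.007] [-0.001, 0.001, -0.05]
```

Request:
jog_arm(plan=[[20,[0.0,0,-0.012],[0,0,0]],[20,[0.1,0.01,-0.012],[0,0,-0.02]],[20,[0.2,0.015,-0.012],[0,0,-0.05]],[20,[0.3,0.02,-0.012],[0,0,-0.05]],[20,[0.38,0.025,-0.012],[0,0,-0.05]],[20,[0.44,0.03,-0.012],[0,0,-0.05]],[20,[0.46,0.03,-0.012],[0,0,-0.05]],[20,[0.46,0.03,-0.012],[0,0,-0.05]]])

```text
clock: 12.98
position: [472.3, 235.5, -39.2]
ee_rot: [-0.688, 0.726, -0.0, -0.0]
contact_force: [1.4, 0.0, 1.9]
gripper_width: 32.6
grasp_force: 61.1
```

```bash
cat >> h.py <<'E'
def board(lo=10,hi=26):
    d=shot('top');W=cloud(d);z=W[...,2];vv,uu=np.mgrid[:480,:640]
    y0=read_state()['position'][1]
    p=W[(uu>335)&(uu<440)&(vv>275)&(vv<365)&(z>lo)&(z<hi)&(W[...,1]<y0-45)]
    print('board',len(p),cv2.minAreaRect(p[:,:2].astype(np.float32)),np.percentile(p[:,1],2))
    return d
E
python3 - <<'E'
from h import *
to([472,230.5,-40],-93); board()
E
```

```text
pos [472.3 235.5 -39.2] yaw -93.0 j [ 0.77  0.51 -0.49  0.   -0.57 -0.82] w 32.6 F [1.4 0.  1.9] t 12.97
go [0.05, 0.0, 0.008] [0.0, -0.001, -0.001]
board 3314 ((466.81610107421875, 125.82466888427734), (123.3585205078125, 119.764892578125), 86.90158081054688) 67.28711090168285
```

Request:
jog_arm(plan=[[20,[0.02,0,0],[0,0,0]],[20,[0.035,0,0],[0,0,0]],[20,[0.05,0,0],[0,0,0]],[20,[0.06,0,0],[0,0,0]],[20,[0.06,0,0],[0,0,0]]])

```text
clock: 13.65
position: [472.2, 230.4, -39.2]
ee_rot: [-0.688, 0.726, 0.0, 0.0]
contact_force: [-0.5, 4.9, 1.5]
gripper_width: 32.9
grasp_force: 60.9
```

```bash
python3 - <<'E'
from h import *
to([472,230.5,-40],-93); board()
E
```

```text
pos [472.2 230.4 -39.2] yaw -93.0 j [ 0.76  0.51 -0.5  -0.   -0.56 -0.82] w 32.9 F [-0.5  4.9  1.5] t 13.65
go [-0.001, 0.002, 0.008] [-0.0, 0.001, -0.001]
board 3153 ((466.50726318359375, 122.09878540039062), (121.15406036376953, 119.57333374023438), 86.73246765136719) 64.99910355344758
```

Request:
jog_arm(plan=[[20,[0,0,-0.08],[0,0,0]],[20,[-0.007,0,-0.15],[0,0,0]],[20,[-0.005,0,-0.22],[0,0,0]],[20,[0,0,-0.29],[0,0,0]],[20,[0.01,0,-0.37],[0,0,0]],[20,[0.02,0,-0.44],[0,0,0]],[20,[0.02,0,-0.44],[0,0,0]]])

```text
clock: 14.58
position: [472.3, 228.1, 5.6]
ee_rot: [-0.688, 0.726, -0.0, 0.001]
contact_force: [-0.0, 3.8, -3.1]
gripper_width: 32.8
grasp_force: 60.4
```

```bash
cat >> h.py <<'E'
def tilt():
    "plane of the board's square part from both cameras"
    for n in('top','side'):
        d=shot(n);W=cloud(d);I=d['img'].astype(int)
        m=(I[...,0]-I[...,2]>35)&(I[...,0]>1.5*I[...,2])&(W[...,0]>395)&(W[...,0]<545)&(W[...,1]>-150)&(W[...,1]<330)&(W[...,2]>5)&(W[...,2]<260)
        p=W[m]
        if len(p)<50: print(n,len(p)); continue
        c=np.median(p,0); 
        for _ in range(4):
            u,s,v=np.linalg.svd(p-p.mean(0),full_matrices=False); e=np.abs((p-p.mean(0))@v[2]); p=p[e<max(4,2*np.median(e))]
        nn=v[2]*np.sign(v[2][1]+1e-9)
        k=R.from_euler('z',-3,degrees=True).apply(p)
        print(n,len(p),'normal',np.round(nn,3),'tilt',round(np.degrees(np.arctan2(nn[1],-nn[2])),1),'y',np.percentile(p[:,1],[1,99]).round(),'z',np.percentile(p[:,2],[1,99]).round(),'x',np.percentile(p[:,0],[1,99]).round())
    return d
E
python3 - <<'E'
from h import *
to([472,230.5,-40],-93); tilt()
E
```

```text
pos [472.3 228.1   5.6] yaw -93.0 j [ 0.76  0.43 -0.47  0.   -0.67 -0.81] w 32.8 F [-0.   3.8 -3.1] t 14.57
go [-0.023, 0.005, 0.456] [-0.001, 0.001, -0.0]
top 2830 normal [ 0.001  0.073 -0.997] tilt 4.2 y [ 62. 179.] z [48. 61.] x [408. 526.]
side 4521 normal [ 0.006  0.075 -0.997] tilt 4.3 y [ 63. 201.] z [48. 60.] x [406. 523.]
```

Strong pad friction makes the board lift rigidly: it tilts only 4°, with its edge about 30 mm up. I'll tilt the gripper to start the rotation, then use the worktop and stop to turn the board in the fingers.

Request:
jog_arm(plan=[[20,[-0.06,0,-0.09],[0,-0.1,0]],[20,[-0.1,0,-0.19],[0,-0.2,0]],[20,[-0.1,0,-0.31],[0,-0.31,0]],[20,[-0.08,0,-0.42],[0,-0.417,0]],[20,[-0.08,0,-0.42],[0,-0.417,0]],[20,[-0.08,0,-0.42],[0,-0.417,0]]])

```text
clock: 15.42
position: [471.3, 235.0, 45.9]
ee_rot: [-0.672, 0.709, 0.149, 0.155]
contact_force: [0.2, -0.9, -1.8]
gripper_width: 32.6
grasp_force: 60.3
```

```bash
python3 - <<'E'
from h import *
to([472,230.5,-40]); tilt(); print(R.from_quat(read_state()['ee_rot']).as_matrix()[:,2])
E
```

```text
pos [471.3 235.   45.9] yaw -93.1 j [ 0.48  0.35 -0.36 -0.58 -0.72 -0.12] w 32.6 F [ 0.2 -0.9 -1.8] t 15.43
go [0.401, -0.011, 0.761]
top 96 normal [ 0.015  0.497 -0.868] tilt 29.8 y [ 74. 151.] z [20. 68.] x [405. 526.]
side 0
[ 0.01983873  0.42063858 -0.90701136]
```

```bash
cat >> h.py <<'E'
N=np.array([0.0515,0.9987,0]); D=48.
def rows(seq,face=60.0,lift=0.,xh=472.,flip=1):
    """seq of (theta,phi[,dP,lift]) deg -> rows relative to the present pose (phi: tool tilt about stop x; theta: board)"""
    s=read_state(); R0=R.from_quat(s['ee_rot']); p0=s['position']
    X=np.array([N[1],-N[0],0])
    for q in seq:
        th,ph=np.radians(q[:2]); dP=q[2] if len(q)>2 else 0; lf=q[3] if len(q)>3 else 0
        st,ct=np.sin(th),np.cos(th)
        if flip==1: Py=face+max(18*st,23*st-6*ct)+dP; hy=Py+170*ct-9*st; hz=170*st+9*ct+lf
        else:  # feet toward table, working face up: pivot is the lower (feet-side) corner
            Py=face+dP; hy=Py+170*ct-9*st; hz=170*st+9*ct+lf
        tz=N*np.sin(ph)+np.array([0,0,-np.cos(ph)])
        y=hy+D*np.sin(ph); z=hz-D*np.cos(ph)
        t=np.array([xh+(y-230)*0.0515,y,z])
        ty=-X if flip==1 else X
        T=R.from_matrix(np.array([np.cross(ty,tz),ty,tz]).T)
        print(q,(R0.inv().apply(t-p0)/100).round(3).tolist(),((R0.inv()*T).as_rotvec(degrees=True)/60).round(3).tolist())
E
python3 - <<'E'
from h import *
rows([(30,25),(35,25),(40,25),(45,25),(50,25),(55,25),(60,25)])
E
```

```text
(30, 25) [0.021, -0.011, -0.047] [0.002, -0.002, -0.001]
(35, 25) [0.037, -0.01, -0.187] [0.002, -0.002, -0.001]
(40, 25) [0.065, -0.01, -0.325] [0.002, -0.002, -0.001]
(45, 25) [0.107, -0.01, -0.459] [0.002, -0.002, -0.001]
(50, 25) [0.162, -0.01, -0.589] [0.002, -0.002, -0.001]
(55, 25) [0.223, -0.01, -0.71] [0.002, -0.002, -0.001]
(60, 25) [0.296, -0.009, -0.824] [0.002, -0.002, -0.001]
```

Request:
jog_arm(plan=[[20,[0.02,0,-0.04],[0,0,0]],[20,[0.03,0,-0.12],[0,0,0]],[20,[0.04,0,-0.19],[0,0,0]],[20,[0.055,0,-0.26],[0,0,0]],[20,[0.07,0,-0.33],[0,0,0]],[20,[0.09,0,-0.4],[0,0,0]],[20,[0.107,0,-0.46],[0,0,0]],[20,[0.107,0,-0.46],[0,0,0]]])

```text
clock: 16.52
position: [471.1, 206.5, 84.4]
ee_rot: [-0.672, 0.708, 0.149, 0.158]
contact_force: [-1.0, 3.6, -1.1]
gripper_width: 32.8
grasp_force: 60.2
```

```bash
python3 - <<'E'
from h import *
to([472,230.5,-40]); d=tilt()
cv2.imwrite('pics/s5.png',cv2.resize(cv2.cvtColor(d['img'][220:420,250:500],cv2.COLOR_RGB2BGR),None,fx=3,fy=3))
rows([(45,25),(50,25),(55,25),(60,25),(65,22)])
E
```

```text
pos [471.1 206.5  84.4] yaw -93.0 j [ 0.43  0.28 -0.35 -0.54 -0.8  -0.13] w 32.8 F [-1.   3.6 -1.1] t 16.52
go [0.309, 0.005, 1.229]
top 36
side 0
(45, 25) [0.004, 0.003, 0.01] [-0.001, 0.0, -0.001]
(50, 25) [0.058, 0.003, -0.12] [-0.001, 0.0, -0.001]
(55, 25) [0.119, 0.002, -0.241] [-0.001, 0.0, -0.001]
(60, 25) [0.192, 0.002, -0.356] [-0.001, 0.0, -0.001]
(65, 22) [0.301, 0.002, -0.463] [-0.001, 0.05, -0.001]
```

View pics/s5.png

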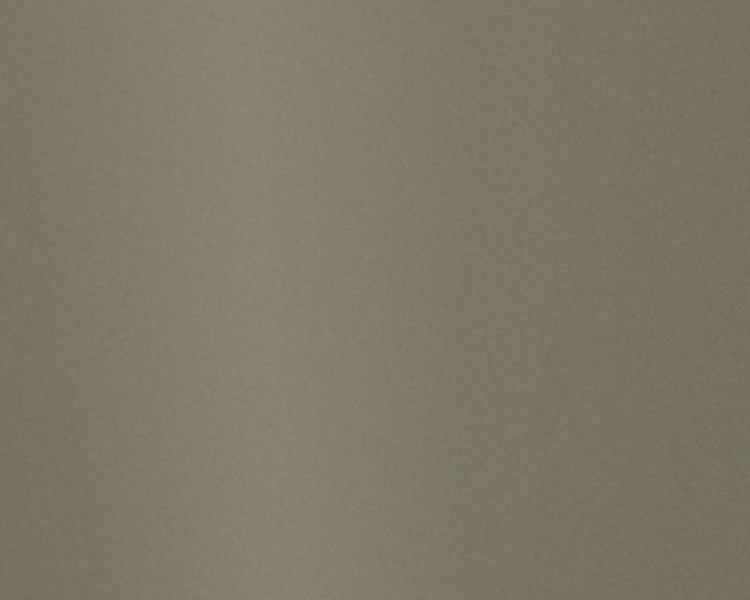

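The arm blocks the side view; that frame is only arm surface. The +3.6 N in y agrees with the edge bearing on the strip, so I'll continue along the arc.

Request:
jog_arm(plan=[[20,[0.03,0,-0.05],[0,0,0]],[20,[0.06,0,-0.12],[0,0,0]],[20,[0.09,0,-0.18],[0,0,0]],[20,[0.12,0,-0.24],[0,0,0]],[20,[0.155,0,-0.3],[0,0,0]],[20,[0.19,0,-0.355],[0,0,0]],[20,[0.245,0,-0.41],[0,0.025,0]],[20,[0.3,0,-0.463],[0,0.05,0]],[20,[0.3,0,-0.463],[0,0.05,0]]])

```text
clock: 17.75
position: [468.6, 159.8, 113.6]
ee_rot: [-0.676, 0.712, 0.131, 0.139]
contact_force: [-0.4, 2.5, -1.7]
gripper_width: 32.6
grasp_force: 60.1
```

```bash
cat >> h.py <<'E'
def prof():
    "side and top cloud profile of anything wood-coloured near the stop: y vs z bins"
    for n in('top','side'):
        d=shot(n);W=cloud(d);I=d['img'].astype(int)
        m=(I[...,0]>1.35*I[...,2]+5)&(W[...,0]>395)&(W[...,0]<550)&(W[...,1]>20)&(W[...,1]<300)&(W[...,2]>5)&(W[...,2]<260)
        p=W[m]; print(n,len(p))
        for z in range(0,240,20):
            q=p[(p[:,2]>=z)&(p[:,2]<z+20)]
            if len(q)>8: print(z,len(q),'y',np.percentile(q[:,1],[5,50,95]).round(),'x',np.percentile(q[:,0],[5,95]).round())
E
python3 - <<'E'
from h import *
to([472,230.5,-40]); prof()
rows([(65,22),(70,16),(75,12),(80,8),(85,4),(90,0)])
E
```

```text
pos [468.6 159.8 113.6] yaw -92.9 j [ 0.39  0.22 -0.35 -0.45 -0.88 -0.17] w 32.6 F [-0.4  2.5 -1.7] t 17.75
go [-0.082, 0.005, 1.689]
top 131
120 113 y [122. 129. 134.] x [502. 526.]
side 3184
20 320 y [65. 70. 84.] x [404. 501.]
40 454 y [73. 80. 93.] x [404. 512.]
60 480 y [ 84.  90. 105.] x [405. 511.]
80 500 y [ 95. 101. 116.] x [405. 509.]
100 396 y [106. 112. 127.] x [406. 488.]
120 549 y [117. 127. 137.] x [407. 467.]
140 19 y [127. 129. 142.] x [450. 459.]
160 139 y [142. 148. 160.] x [450. 482.]
180 304 y [149. 159. 168.] x [450. 477.]
200 13 y [110. 127. 130.] x [409. 522.]
(65, 22) [-0.001, 0.002, -0.001] [-0.001, -0.0, -0.0]
(70, 16) [0.149, 0.002, -0.098] [-0.001, 0.1, -0.0]
(75, 12) [0.291, 0.002, -0.186] [-0.001, 0.166, -0.0]
(80, 8) [0.442, 0.002, -0.267] [-0.001, 0.233, -0.001]
(85, 4) [0.6, 0.002, -0.34] [-0.001, 0.3, -0.001]
(90, 0) [0.765, 0.002, -0.403] [-0.001, 0.366, -0.001]
```

Request:
jog_arm(plan=[[20,[0.02,0,0.05],[0,0,0]],[20,[0.04,0,0.1],[0,0,0]],[20,[0.045,0,0.12],[0,0,0]],[20,[0.045,0,0.12],[0,0,0]]])

```text
clock: 18.35
position: [468.4, 160.7, 100.6]
ee_rot: [-0.676, 0.712, 0.132, 0.139]
contact_force: [-1.2, 3.9, 3.3]
gripper_width: 32.7
grasp_force: 60.5
```

```bash
python3 - <<'E'
from h import *
to([472,230.5,-40]); prof()
E
```

```text
pos [468.4 160.7 100.6] yaw -93.0 j [ 0.39  0.24 -0.36 -0.47 -0.86 -0.15] w 32.7 F [-1.2  3.9  3.3] t 18.35
go [-0.121, 0.0, 1.566]
top 100
100 75 y [125. 131. 136.] x [506. 525.]
120 17 y [122. 126. 130.] x [509. 525.]
side 2329
0 53 y [63. 65. 68.] x [461. 501.]
20 213 y [68. 73. 79.] x [450. 516.]
40 257 y [79. 85. 90.] x [437. 513.]
60 324 y [ 90.  96. 101.] x [426. 515.]
80 360 y [102. 108. 118.] x [407. 498.]
100 543 y [114. 124. 137.] x [406. 471.]
120 144 y [124. 129. 140.] x [411. 463.]
140 52 y [141. 145. 157.] x [450. 484.]
160 293 y [146. 156. 169.] x [450. 478.]
180 86 y [156. 160. 164.] x [452. 477.]
```

```bash
sed -i 's/D=48\./D=54./' h.py; python3 - <<'E'
from h import *
rows([(61,22),(66,20),(70,16),(75,12),(80,8),(85,4),(90,0)])
E
```

```text
(61, 22) [-0.114, -0.0, 0.021] [-0.001, 0.001, -0.001]
(66, 20) [-0.004, -0.001, -0.08] [-0.001, 0.034, -0.001]
(70, 16) [0.114, -0.001, -0.157] [-0.001, 0.101, -0.001]
(75, 12) [0.261, -0.001, -0.247] [-0.001, 0.167, -0.001]
(80, 8) [0.416, -0.001, -0.329] [-0.001, 0.234, -0.001]
(85, 4) [0.578, -0.001, -0.402] [-0.001, 0.301, -0.001]
(90, 0) [0.746, -0.002, -0.468] [-0.0, 0.367, -0.001]
```

Request:
jog_arm(plan=[[20,[0.05,0,-0.05],[0,0.017,0]],[20,[0.09,0,-0.09],[0,0.034,0]],[20,[0.18,0,-0.17],[0,0.1,0]],[20,[0.25,0,-0.21],[0,0.133,0]],[20,[0.32,0,-0.255],[0,0.167,0]],[20,[0.38,0,-0.295],[0,0.2,0]],[20,[0.45,0,-0.335],[0,0.233,0]],[20,[0.52,0,-0.37],[0,0.267,0]],[20,[0.59,0,-0.405],[0,0.3,0]],[20,[0.59,0,-0.405],[0,0.3,0]]])

```text
clock: 19.7
position: [465.6, 90.9, 116.0]
ee_rot: [-0.688, 0.725, 0.023, 0.027]
contact_force: [1.3, 2.8, -2.3]
gripper_width: 32.0
grasp_force: 59.4
```

```bash
python3 - <<'E'
from h import *
to([472,230.5,-40]); prof(); rows([(85,4),(90,0)])
E
```

```text
pos [465.6  90.9 116. ] yaw -93.0 j [ 0.49  0.2  -0.45 -0.08 -0.89 -0.5 ] w 32.0 F [ 1.3  2.8 -2.3] t 19.7
go [-1.284, 0.013, 1.654]
top 342
120 191 y [ 86.  96. 102.] x [484. 523.]
140 55 y [87. 91. 99.] x [490. 521.]
200 96 y [101. 109. 115.] x [469. 483.]
side 1880
0 33 y [64. 74. 84.] x [404. 498.]
20 158 y [66. 72. 86.] x [403. 504.]
40 152 y [69. 76. 89.] x [403. 491.]
60 155 y [73. 81. 93.] x [403. 502.]
80 157 y [78. 86. 97.] x [404. 487.]
100 146 y [ 81.  90. 100.] x [404. 471.]
120 452 y [ 86.  96. 104.] x [405. 449.]
140 94 y [ 91. 100. 106.] x [424. 450.]
160 91 y [ 98. 104. 110.] x [448. 451.]
180 141 y [ 97. 105. 113.] x [448. 462.]
200 260 y [100. 107. 115.] x [449. 479.]
220 18 y [ 98.  99. 100.] x [439. 488.]
(85, 4) [-0.01, 0.007, -0.002] [-0.002, 0.001, -0.001]
(90, 0) [0.17, 0.007, -0.012] [-0.002, 0.068, -0.001]
```

Request:
jog_arm(plan=[[20,[0.06,0,0],[0,0,0]],[20,[0.12,0,-0.01],[0,0,0]],[20,[0.18,0,-0.01],[0,0,0]],[20,[0.24,0,-0.01],[0,0,0]],[20,[0.3,0,-0.01],[0,0,0]],[20,[0.34,0,-0.01],[0,0,0]],[20,[0.34,0,-0.01],[0,0,0]]])

```text
clock: 20.68
position: [463.0, 57.2, 114.3]
ee_rot: [-0.687, 0.726, 0.025, 0.026]
contact_force: [0.4, 5.5, -1.7]
gripper_width: 30.4
grasp_force: 57.5
```

```bash
python3 - <<'E'
from h import *
to([472,230.5,-40]); prof()
E
```

```text
pos [463.   57.2 114.3] yaw -93.2 j [ 0.42  0.19 -0.46 -0.08 -0.89 -0.43] w 30.4 F [ 0.4  5.5 -1.7] t 20.68
go [-1.62, 0.007, 1.664]
top 832
0 10 y [32. 81. 83.] x [463. 520.]
20 91 y [81. 82. 83.] x [460. 517.]
40 72 y [80. 82. 83.] x [464. 516.]
60 71 y [80. 81. 82.] x [468. 517.]
80 75 y [79. 80. 81.] x [472. 518.]
100 82 y [78. 80. 80.] x [471. 519.]
120 236 y [63. 74. 80.] x [479. 519.]
140 69 y [65. 74. 81.] x [470. 514.]
160 26 y [79. 80. 81.] x [468. 480.]
180 25 y [78. 79. 80.] x [469. 480.]
200 75 y [64. 73. 79.] x [471. 481.]
side 2331
0 45 y [71. 84. 86.] x [400. 501.]
20 183 y [69. 83. 86.] x [400. 497.]
40 178 y [69. 83. 85.] x [401. 500.]
60 192 y [69. 82. 85.] x [401. 498.]
80 190 y [69. 82. 84.] x [401. 499.]
100 219 y [69. 81. 83.] x [402. 504.]
120 538 y [67. 76. 82.] x [403. 508.]
140 186 y [66. 75. 81.] x [413. 466.]
160 154 y [66. 75. 80.] x [446. 469.]
180 168 y [64. 73. 80.] x [446. 461.]
200 270 y [64. 71. 79.] x [447. 477.]
```

Request:
jog_arm(plan=[[20,[-0.02,0,0.03],[0,0,0]],[20,[-0.03,0,0.06],[0,0,0]],[20,[-0.03,0,0.09],[0,0,0]],[20,[-0.03,0,0.09],[0,0,0]]])

```text
clock: 21.28
position: [462.2, 59.9, 106.3]
ee_rot: [-0.688, 0.725, 0.024, 0.024]
contact_force: [-3.0, 3.0, 6.5]
gripper_width: 30.8
grasp_force: 68.3
```

```bash
cat >> h.py <<'E'
def wood(n):
    d=shot(n);W=cloud(d);I=d['img'].astype(int)
    m=(I[...,0]>1.35*I[...,2]+5)&(W[...,0]>395)&(W[...,0]<550)&(W[...,1]>20)&(W[...,1]<330)&(W[...,2]<260)&(W[...,2]>-3)
    return W[m]
E
python3 - <<'E'
from h import *
to([472,230.5,-40]); p=wood('side'); print(np.histogram(p[:,2],bins=np.arange(-4,34,4)))
for z in range(0,240,30):
    q=p[(p[:,2]>=z)&(p[:,2]<z+20)]
    if len(q)>8: print(z,len(q),np.percentile(q[:,1],[5,50,95]).round(),np.percentile(q[:,0],[5,95]).round())
t=wood('top'); t=t[(t[:,0]>460)&(t[:,0]<482)&(t[:,2]>180)]; print('handle top',len(t),np.percentile(t[:,2],[5,50,95]),np.percentile(t[:,1],[5,50,95]))
E
```

```text
pos [462.2  59.9 106.3] yaw -93.0 j [ 0.43  0.2  -0.47 -0.08 -0.87 -0.43] w 30.8 F [-3.   3.   6.5] t 21.27
go [-1.604, -0.011, 1.578]
(array([ 7,  1,  9, 29, 43, 33, 33, 28, 37]), array([-4,  0,  4,  8, 12, 16, 20, 24, 28, 32]))
0 115 [70. 83. 86.] [399. 495.]
30 167 [70. 83. 86.] [399. 494.]
60 176 [70. 82. 85.] [400. 492.]
90 193 [70. 82. 85.] [401. 498.]
120 549 [68. 78. 84.] [402. 500.]
150 147 [69. 77. 83.] [445. 467.]
180 235 [66. 75. 83.] [446. 475.]
handle top 78 [185.34400434 201.01115393 204.62242087] [67.23183674 78.09216918 82.55780193]
```

Request:
jog_arm(plan=[[34,[0,0,-0.005],[0,0,0]],[38,[0,0,-0.005],[0,0,0]],[45,[0,0,-0.005],[0,0,0]],[55,[0,0,-0.005],[0,0,0]],[60,[0,0,-0.005],[0,0,0]],[60,[0,0,-0.005],[0,0,0]]])

```text
clock: 22.12
position: [463.1, 60.3, 106.1]
ee_rot: [-0.688, 0.725, 0.024, 0.025]
contact_force: [1.3, 0.6, 0.6]
gripper_width: 60.1
grasp_force: 0.0
```

```bash
python3 - <<'E'
from h import *
to([463,75,114],-93); p=wood('side'); print(np.histogram(p[:,2],bins=np.arange(-4,34,4))[0])
for z in range(0,240,30):
    q=p[(p[:,2]>=z)&(p[:,2]<z+20)]
    if len(q)>8: print(z,len(q),np.percentile(q[:,1],[5,50,95]).round(),np.percentile(q[:,0],[5,95]).round())
t=wood('top'); t=t[(t[:,0]>440)&(t[:,0]<490)&(t[:,2]>180)]; print('handle top',len(t),np.percentile(t[:,2],[5,50,95]),np.percentile(t[:,1],[5,50,95]),np.percentile(t[:,0],[2,50,98]))
E
```

```text
pos [463.1  60.3 106.1] yaw -93.0 j [ 0.43  0.2  -0.47 -0.08 -0.87 -0.43] w 60.1 F [1.3 0.6 0.6] t 22.12
go [-0.152, 0.008, -0.068] [-0.0, 0.067, -0.001]
[ 7  9 11 50 21 41 22 29 33]
0 132 [69. 84. 86.] [398. 498.]
30 155 [70. 83. 86.] [398. 490.]
60 168 [70. 83. 86.] [399. 495.]
90 176 [70. 83. 86.] [399. 493.]
120 534 [69. 79. 85.] [400. 499.]
150 151 [68. 78. 84.] [441. 462.]
180 332 [68. 77. 84.] [442. 470.]
handle top 40 [183.11213095 199.13868757 202.28483377] [71.69446677 80.43498109 83.38822382] [468.60958459 473.38004228 475.82615763]
```

The board stands on its edge unaided. I'll re-centre on the handle and grip again.

Request:
jog_arm(plan=[[60,[-0.08,0.02,-0.04],[0,0.03,0]],[60,[-0.16,0.04,-0.07],[0,0.067,0]],[60,[-0.16,0.04,-0.07],[0,0.067,0]],[60,[-0.16,0.04,-0.07],[0,0.067,0]]])

```text
clock: 22.72
position: [459.6, 75.9, 114.1]
ee_rot: [-0.688, 0.726, 0.0, -0.0]
contact_force: [-0.8, -0.4, -0.0]
gripper_width: 60.0
grasp_force: 0.0
```

Request:
jog_arm(plan=[[45,[0,0,0],[0,0,0]],[38,[0,0,0],[0,0,0]],[30,[0,0,0],[0,0,0]],[20,[0,0,0],[0,0,0]],[20,[0,0,0],[0,0,0]],[20,[0,0,0],[0,0,0]]])

```text
clock: 23.48
position: [459.8, 75.9, 114.3]
ee_rot: [-0.688, 0.726, -0.0, -0.0]
contact_force: [-1.2, -0.5, 3.2]
gripper_width: 33.5
grasp_force: 60.0
```

```bash
python3 - <<'E'
from h import *
to([463,75,114],-93); p=wood('side'); print(np.histogram(p[:,2],bins=np.arange(-4,34,4))[0])
for z in range(0,240,30):
    q=p[(p[:,2]>=z)&(p[:,2]<z+20)]
    if len(q)>8: print(z,len(q),np.percentile(q[:,1],[5,50,95]).round(),np.percentile(q[:,0],[5,95]).round())
E
```

```text
pos [459.8  75.9 114.3] yaw -93.0 j [ 0.51  0.19 -0.48  0.   -0.89 -0.57] w 33.5 F [-1.2 -0.5  3.2] t 23.48
go [0.007, -0.032, 0.003] [0.0, -0.0, -0.001]
[ 1  7 11 50 26 28 34 28 29]
0 122 [69. 84. 86.] [399. 497.]
30 151 [71. 83. 87.] [399. 492.]
60 158 [71. 83. 87.] [399. 491.]
90 163 [71. 83. 87.] [399. 491.]
120 520 [70. 80. 86.] [400. 490.]
150 11 [83. 85. 86.] [447. 481.]
```

Request:
jog_arm(plan=[[36,[0,0,0],[0,0,0]],[42,[0,0,0],[0,0,0]],[50,[0,0,0],[0,0,0]],[50,[0,0,-0.12],[0,0,0]],[50,[0,0,-0.25],[0,0,0]],[50,[0,0,-0.25],[0,0,0]],[38,[0,0,-0.25],[0,0,0]],[30,[0,0,-0.25],[0,0,0]],[20,[0,0,-0.25],[0,0,0]],[20,[0,0,-0.25],[0,0,0]]])

```text
clock: 24.78
position: [460.1, 76.1, 139.4]
ee_rot: [-0.688, 0.726, -0.0, 0.0]
contact_force: [-0.2, 0.2, 3.1]
gripper_width: 32.9
grasp_force: 60.4
```

Request:
jog_arm(plan=[[20,[0,0,0],[0,0,0]],[20,[0,0,-0.15],[0,0,0]],[20,[0,0,-0.3],[0,0,0]],[20,[0,0,-0.45],[0,0,0]],[20,[-0.1,0,-0.5],[0,0,0]],[20,[-0.3,0,-0.5],[0,0,0]],[20,[-0.5,0,-0.5],[0,0,0]],[20,[-0.65,0,-0.5],[0,0,0]],[20,[-0.7,0,-0.5],[0,0,0]]])

```text
clock: 25.9
position: [463.4, 147.2, 188.7]
ee_rot: [-0.689, 0.725, 0.0, -0.0]
contact_force: [-0.3, -0.5, -3.2]
gripper_width: 33.0
grasp_force: 60.3
```

```bash
python3 - <<'E'
from h import *
to([463,75,114],-93); p=wood('side')
for z in range(0,300,30):
    q=p[(p[:,2]>=z)&(p[:,2]<z+20)]
    if len(q)>8: print(z,len(q),np.percentile(q[:,1],[5,50,95]).round(),np.percentile(q[:,0],[5,95]).round())
E
```

```text
pos [463.4 147.2 188.7] yaw -92.9 j [ 0.64  0.15 -0.33 -0.   -1.09 -0.69] w 33.0 F [-0.3 -0.5 -3.2] t 25.9
go [0.721, -0.034, 0.748] [0.001, -0.0, 0.001]
60 107 [139. 148. 157.] [402. 424.]
90 108 [140. 148. 157.] [402. 406.]
120 117 [140. 149. 157.] [402. 407.]
150 134 [140. 148. 156.] [402. 410.]
180 136 [140. 147. 154.] [432. 448.]
210 67 [140. 147. 154.] [445. 448.]
```

Request:
jog_arm(plan=[[20,[0,0,0],[0,0,-0.15]],[20,[0,0,0],[0,0,-0.3]],[20,[0,0,0],[0,0,-0.45]],[20,[0,0,0],[0,0,-0.6]],[20,[0,0,0],[0,0,-0.75]],[20,[0,0,0],[0,0,-0.9]],[20,[0,0,0],[0,0,-1]]])

```text
clock: 26.82
position: [463.3, 145.5, 189.1]
ee_rot: [0.959, -0.283, -0.0, 0.0]
contact_force: [-0.3, 0.6, -3.4]
gripper_width: 32.7
grasp_force: 60.2
```

Request:
jog_arm(plan=[[20,[0,0,0],[0,0,-0.15]],[20,[0,0,0],[0,0,-0.3]],[20,[0,0,0],[0,0,-0.45]],[20,[0,0,0],[0,0,-0.6]],[20,[0,0,0],[0,0,-0.75]],[20,[0,0,0],[0,0,-0.9]],[20,[0,0,0],[0,0,-1]]])

```text
clock: 27.7
position: [463.4, 145.5, 189.1]
ee_rot: [0.972, 0.235, -0.0, 0.0]
contact_force: [-0.6, -0.2, -3.1]
gripper_width: 32.5
grasp_force: 60.2
```

Request:
jog_arm(plan=[[20,[0,0,0],[0,0,-0.15]],[20,[0,0,0],[0,0,-0.3]],[20,[0,0,0],[0,0,-0.45]],[20,[0,0,0],[0,0,-0.6]],[20,[0,0,0],[0,0,-0.75]],[20,[0,0,0],[0,0,-0.9]],[20,[0,0,0],[0,0,-1]],[20,[0,0,0],[0,0,-1]]])

```text
clock: 28.7
position: [463.4, 145.5, 189.1]
ee_rot: [0.726, 0.687, -0.0, -0.0]
contact_force: [0.5, -0.3, -4.2]
gripper_width: 32.9
grasp_force: 60.2
```

```bash
python3 - <<'E'
from h import *
to([460,75,140],87); p=wood('side')
for z in range(0,300,30):
    q=p[(p[:,2]>=z)&(p[:,2]<z+20)]
    if len(q)>8: print(z,len(q),np.percentile(q[:,1],[5,50,95]).round(),np.percentile(q[:,0],[5,95]).round())
E
```

```text
pos [463.4 145.5 189.1] yaw 86.9 j [ 0.64  0.15 -0.33 -0.   -1.09  2.45] w 32.9 F [ 0.5 -0.3 -4.2] t 28.7
go [-0.706, 0.005, 0.492] [-0.0, 0.0, -0.002]
60 113 [134. 144. 154.] [402. 463.]
90 109 [136. 144. 152.] [402. 409.]
120 113 [136. 144. 152.] [402. 411.]
150 135 [135. 143. 152.] [402. 430.]
180 154 [136. 144. 150.] [415. 448.]
210 82 [136. 143. 150.] [445. 448.]
```

Request:
jog_arm(plan=[[20,[0,0,0.05],[0,-0.1,0]],[20,[0,0,0.12],[0,-0.2,0]],[20,[-0.02,0,0.2],[0,-0.3,0]],[20,[-0.03,0,0.28],[0,-0.4,0]],[20,[-0.04,0,0.36],[0,-0.5,0]],[20,[-0.04,0,0.44],[0,-0.5,0]],[20,[-0.04,0,0.5],[0,-0.5,0]],[20,[-0.04,0,0.52],[0,-0.5,0]],[20,[-0.04,0,0.52],[0,-0.5,0]]])

```text
clock: 29.88
position: [463.5, 141.7, 137.7]
ee_rot: [0.701, 0.664, -0.187, 0.178]
contact_force: [0.2, -0.5, -2.7]
gripper_width: 32.7
grasp_force: 60.3
```

```bash
cat >> h.py <<'E'
def p2():
    p=wood('side')
    for z in range(-5,240,15):
        q=p[(p[:,2]>=z)&(p[:,2]<z+15)]
        if len(q)>8: print(z+7,len(q),np.percentile(q[:,1],[5,50,95]).round(),np.percentile(q[:,0],[5,95]).round())
E
python3 - <<'E'
from h import *
to([460,75,140],87);p2()
E
```

```text
pos [463.5 141.7 137.7] yaw 86.9 j [ 0.85  0.37 -0.4   0.33 -1.24  2.06] w 32.7 F [ 0.2 -0.5 -2.7] t 29.88
go [-0.59, 0.001, 0.313] [0.001, 0.499, -0.002]
2 18 [60. 61. 64.] [438. 542.]
17 38 [65. 68. 82.] [399. 491.]
32 350 [67. 72. 85.] [400. 507.]
47 349 [75. 80. 93.] [400. 507.]
62 369 [ 83.  89. 102.] [401. 508.]
77 372 [ 92.  97. 110.] [401. 508.]
92 404 [100. 105. 119.] [401. 509.]
107 402 [109. 114. 127.] [402. 508.]
122 607 [117. 124. 140.] [403. 513.]
137 409 [126. 131. 143.] [407. 510.]
152 176 [135. 141. 152.] [446. 474.]
167 147 [143. 148. 157.] [446. 474.]
182 116 [151. 156. 173.] [453. 481.]
197 94 [159. 163. 168.] [454. 480.]
```

```bash
cat >> h.py <<'E'
def lay(seq,Py=81.,D=51.,L=190.):
    s=read_state(); R0=R.from_quat(s['ee_rot']); p0=s['position']; X=np.array([N[1],-N[0],0])
    for q in seq:
        th,ph=np.radians(q[:2]); st,ct=np.sin(th),np.cos(th)
        hy=Py+L*ct-9*st; hz=L*st+9*ct+max(0,5*ct-6*st)-0.5
        tz=N*np.sin(ph)+np.array([0,0,-np.cos(ph)])
        y=hy+D*np.sin(ph); z=hz-D*np.cos(ph)
        t=np.array([463.5+(y-141.7)*0.0515,y,z])
        T=R.from_matrix(np.array([np.cross(X,tz),X,tz]).T)
        print(q,(R0.inv().apply(t-p0)/100).round(3).tolist(),((R0.inv()*T).as_rotvec(degrees=True)/60).round(3).tolist())
E
python3 - <<'E'
from h import *
lay([(60,-30),(55,-30),(50,-30),(45,-30),(40,-30)])
E
```

```text
(60, -30) [0.075, -0.001, 0.112] [-0.0, -0.001, -0.002]
(55, -30) [0.241, -0.001, 0.111] [-0.0, -0.001, -0.002]
(50, -30) [0.407, -0.002, 0.125] [-0.0, -0.001, -0.002]
(45, -30) [0.57, -0.002, 0.154] [-0.0, -0.001, -0.002]
(40, -30) [0.731, -0.003, 0.196] [-0.0, -0.001, -0.002]
```

Request:
jog_arm(plan=[[20,[0.04,0,0.06],[0,0,0]],[20,[0.075,0,0.112],[0,0,0]],[20,[0.16,0,0.112],[0,0,0]],[20,[0.24,0,0.112],[0,0,0]],[20,[0.32,0,0.118],[0,0,0]],[20,[0.4,0,0.125],[0,0,0]],[20,[0.48,0,0.14],[0,0,0]],[20,[0.57,0,0.155],[0,0,0]],[20,[0.57,0,0.155],[0,0,0]]])

```text
clock: 31.05
position: [466.2, 183.6, 96.9]
ee_rot: [0.7, 0.665, -0.188, 0.18]
contact_force: [-1.1, 2.5, 7.1]
gripper_width: 32.6
grasp_force: 61.9
```

```bash
python3 - <<'E'
from h import *
to([460,75,140],87);p2();tilt()
lay([(45,-30),(40,-30),(35,-30),(30,-30),(25,-28),(20,-25)])
E
```

```text
pos [466.2 183.6  96.9] yaw 87.0 j [ 0.9   0.46 -0.37  0.32 -1.2   2.  ] w 32.6 F [-1.1  2.5  7.1] t 31.05
go [-1.157, -0.006, 0.175] [0.001, 0.503, 0.001]
2 14 [65. 76. 86.] [399. 533.]
17 477 [69. 76. 89.] [400. 509.]
32 593 [ 81.  89. 103.] [401. 509.]
47 634 [ 95. 103. 117.] [402. 510.]
62 639 [109. 118. 131.] [403. 510.]
77 662 [124. 132. 145.] [403. 511.]
92 790 [138. 147. 168.] [404. 513.]
107 571 [151. 159. 173.] [410. 512.]
122 246 [168. 176. 190.] [448. 478.]
137 212 [182. 189. 195.] [449. 480.]
152 180 [196. 203. 213.] [453. 483.]
top 3101 normal [ 0.035  0.713 -0.701] tilt 45.5 y [ 71. 207.] z [ 17. 155.] x [404. 520.]
side 4290 normal [ 0.044  0.72  -0.693] tilt 46.1 y [ 71. 204.] z [ 15. 154.] x [401. 518.]
(45, -30) [0.005, -0.005, 0.009] [0.001, 0.003, -0.0]
(40, -30) [0.166, -0.005, 0.051] [0.001, 0.003, -0.0]
(35, -30) [0.319, -0.005, 0.101] [0.001, 0.003, -0.0]
(30, -30) [0.467, -0.006, 0.164] [0.001, 0.003, -0.0]
(25, -28) [0.626, -0.006, 0.24] [0.001, 0.036, -0.0]
(20, -25) [0.786, -0.006, 0.326] [0.001, 0.086, -0.0]
```

Tracks the model (45.8°). I'll keep lowering.

Request:
jog_arm(plan=[[20,[0.08,0,0.025],[0,0,0]],[20,[0.166,0,0.051],[0,0,0]],[20,[0.24,0,0.075],[0,0,0]],[20,[0.32,0,0.101],[0,0,0]],[20,[0.4,0,0.132],[0,0,0]],[20,[0.467,0,0.164],[0,0,0]],[20,[0.55,0,0.2],[0,0.018,0]],[20,[0.626,0,0.24],[0,0.036,0]],[20,[0.786,0,0.326],[0,0.086,0]],[20,[0.786,0,0.326],[0,0.086,0]]])

```text
clock: 32.45
position: [469.4, 236.6, 28.0]
ee_rot: [0.708, 0.673, -0.155, 0.148]
contact_force: [0.8, 3.9, 3.3]
gripper_width: 32.9
grasp_force: 63.9
```

```bash
python3 - <<'E'
from h import *
to([460,75,140],87);tilt()
lay([(20,-25),(16,-22),(12,-18),(8,-14),(5,-10),(2.5,-8),(0,-8)])
E
```

```text
pos [469.4 236.6  28. ] yaw 87.0 j [ 0.93  0.55 -0.36  0.28 -1.04  1.98] w 32.9 F [0.8 3.9 3.3] t 32.45
go [-1.939, -0.009, -0.34] [0.002, 0.412, 0.001]
top 4412 normal [ 0.017  0.369 -0.929] tilt 21.6 y [ 75. 254.] z [20. 92.] x [405. 521.]
side 5465 normal [ 0.026  0.373 -0.927] tilt 21.9 y [ 75. 252.] z [18. 90.] x [402. 520.]
(20, -25) [-0.019, -0.009, -0.004] [0.002, -0.004, -0.001]
(16, -22) [0.1, -0.01, 0.084] [0.002, 0.046, -0.0]
(12, -18) [0.221, -0.01, 0.176] [0.002, 0.112, -0.0]
(8, -14) [0.335, -0.01, 0.272] [0.002, 0.179, -0.0]
(5, -10) [0.424, -0.01, 0.343] [0.002, 0.246, -0.0]
(2.5, -8) [0.483, -0.011, 0.407] [0.002, 0.279, -0.0]
(0, -8) [0.522, -0.011, 0.477] [0.002, 0.279, -0.0]
```

Request:
jog_arm(plan=[[20,[0.05,0,0.04],[0,0.02,0]],[20,[0.11,0,0.085],[0,0.046,0]],[20,[0.17,0,0.13],[0,0.08,0]],[20,[0.23,0,0.176],[0,0.112,0]],[20,[0.285,0,0.225],[0,0.146,0]],[20,[0.34,0,0.272],[0,0.18,0]],[20,[0.385,0,0.31],[0,0.213,0]],[20,[0.43,0,0.345],[0,0.246,0]],[20,[0.43,0,0.345],[0,0.246,0]]])

```text
clock: 33.67
position: [469.1, 258.6, -22.1]
ee_rot: [0.723, 0.685, -0.064, 0.06]
contact_force: [0.1, 1.5, 2.4]
gripper_width: 33.0
grasp_force: 67.4
```

```bash
python3 - <<'E'
from h import *
to([460,75,140],87);tilt()
lay([(5,-10),(4,-10),(3,-9),(2,-8),(1,-8),(0,-8),(-1,-8)])
E
```

```text
pos [469.1 258.6 -22.1] yaw 86.9 j [ 0.87  0.54 -0.44  0.16 -0.74  2.09] w 33.0 F [0.1 1.5 2.4] t 33.67
go [-2.094, 0.007, -1.272] [-0.001, 0.169, -0.002]
top 4456 normal [ 0.002  0.128 -0.992] tilt 7.4 y [ 72. 240.] z [21. 46.] x [405. 521.]
side 5475 normal [ 0.01   0.133 -0.991] tilt 7.6 y [ 72. 245.] z [20. 45.] x [402. 519.]
(5, -10) [0.019, 0.006, -0.016] [-0.002, 0.003, -0.002]
(4, -10) [0.029, 0.006, 0.014] [-0.002, 0.003, -0.002]
(3, -9) [0.047, 0.006, 0.045] [-0.002, 0.02, -0.002]
(2, -8) [0.065, 0.006, 0.076] [-0.002, 0.037, -0.002]
(1, -8) [0.073, 0.006, 0.107] [-0.002, 0.037, -0.002]
(0, -8) [0.08, 0.006, 0.138] [-0.002, 0.037, -0.002]
(-1, -8) [0.087, 0.006, 0.17] [-0.002, 0.037, -0.002]
```

Request:
jog_arm(plan=[[20,[0.01,0,0.03],[0,0.01,0]],[20,[0.02,0,0.06],[0,0.02,0]],[20,[0.03,0,0.09],[0,0.037,0]],[20,[0.035,0,0.12],[0,0.037,0]],[20,[0.035,0,0.145],[0,0.037,0]],[20,[0.035,0,0.16],[0,0.037,0]],[20,[0.035,0,0.16],[0,0.037,0]]])

```text
clock: 34.65
position: [469.8, 260.5, -37.8]
ee_rot: [0.724, 0.687, -0.05, 0.047]
contact_force: [0.7, 3.9, 3.2]
gripper_width: 32.8
grasp_force: 69.3
```

```bash
python3 - <<'E'
from h import *
to([460,75,140],87);tilt()
E
```

```text
pos [469.8 260.5 -37.8] yaw 87.0 j [ 0.86  0.55 -0.45  0.13 -0.67  2.12] w 32.8 F [0.7 3.9 3.2] t 34.65
go [-2.083, 0.0, -1.508] [0.0, 0.131, -0.0]
top 4397 normal [ 0.001  0.049 -0.999] tilt 2.8 y [ 71. 235.] z [21. 33.] x [405. 521.]
side 5425 normal [ 0.007  0.051 -0.999] tilt 2.9 y [ 71. 242.] z [20. 31.] x [402. 519.]
```

Request:
jog_arm(plan=[[20,[0,0,0.015],[0,0.03,0]],[20,[0,0,0.03],[0,0.06,0]],[20,[0,0,0.04],[0,0.09,0]],[20,[0,0,0.04],[0,0.09,0]]])

```text
clock: 35.25
position: [471.2, 263.2, -39.2]
ee_rot: [0.726, 0.688, -0.011, 0.014]
contact_force: [-5.7, 9.0, 16.7]
gripper_width: 32.5
grasp_force: 77.3
```

```bash
python3 - <<'E'
from h import *
to([460,75,140],87);tilt()
E
```

```text
pos [471.2 263.2 -39.2] yaw 86.9 j [ 0.83  0.53 -0.47  0.05 -0.6   2.22] w 32.5 F [-5.7  9.  16.7] t 35.25
go [-1.948, -0.004, -1.724] [0.005, 0.034, -0.001]
top 4156 normal [ 0.001  0.042 -0.999] tilt 2.4 y [ 67. 207.] z [21. 32.] x [405. 521.]
side 5251 normal [ 0.006  0.048 -0.999] tilt 2.7 y [ 68. 234.] z [20. 30.] x [402. 520.]
```

Request:
jog_arm(plan=[[30,[0,0,-0.01],[0,0,0]],[31,[0,0,-0.01],[0,0,0]],[32,[0,0,-0.01],[0,0,0]],[32,[0,0,-0.01],[0,0,0]]])

```text
clock: 35.85
position: [471.3, 262.8, -39.2]
ee_rot: [0.725, 0.688, -0.012, 0.014]
contact_force: [-2.8, 7.2, 10.9]
gripper_width: 32.7
grasp_force: 75.1
```

Request:
jog_arm(plan=[[32.5,[0,0,0],[0,0,0]],[32.5,[0,0,0],[0,0,0]]])

```text
clock: 36.1
position: [471.3, 262.8, -39.1]
ee_rot: [0.725, 0.688, -0.012, 0.014]
contact_force: [-2.9, 8.3, 11.2]
gripper_width: 32.9
grasp_force: 75.1
```

```bash
python3 - <<'E'
from h import *
to([460,75,140],87);tilt(); print(read_state()['grasp_force'])
E
```

```text
pos [471.3 262.8 -39.1] yaw 87.0 j [ 0.83  0.53 -0.47  0.05 -0.6   2.22] w 32.9 F [-2.9  8.3 11.2] t 36.1
go [-1.946, -0.006, -1.721] [0.004, 0.035, -0.0]
top 4117 normal [ 0.001  0.046 -0.999] tilt 2.6 y [ 67. 207.] z [21. 32.] x [405. 522.]
side 5263 normal [ 0.005  0.048 -0.999] tilt 2.8 y [ 67. 235.] z [20. 30.] x [402. 520.]
75.11992595158517
```

Request:
jog_arm(plan=[[33,[0,0,0],[0,0,0]],[33,[0,0,0],[0,0,0]]])

```text
clock: 36.45
position: [471.3, 262.7, -39.2]
ee_rot: [0.725, 0.688, -0.012, 0.014]
contact_force: [-2.2, 7.2, 9.8]
gripper_width: 33.1
grasp_force: 52.0
```

Request:
jog_arm(plan=[[33.3,[0,0,0],[0,0,0]],[33.3,[0,0,0],[0,0,0]]])

```text
clock: 36.7
position: [471.3, 262.7, -39.3]
ee_rot: [0.725, 0.688, -0.012, 0.014]
contact_force: [-2.5, 6.6, 8.8]
gripper_width: 33.5
grasp_force: 38.4
```

Request:
jog_arm(plan=[[33.6,[0,0,0],[0,0,0]],[33.6,[0,0,0],[0,0,0]]])

```text
clock: 36.95
position: [471.4, 262.7, -39.3]
ee_rot: [0.725, 0.688, -0.012, 0.014]
contact_force: [-1.7, 6.7, 10.0]
gripper_width: 33.7
grasp_force: 24.4
```

```bash
python3 - <<'E'
from h import *
to([460,75,140],87);tilt(); print(read_state()['grasp_force'])
E
```

```text
pos [471.4 262.7 -39.3] yaw 87.0 j [ 0.83  0.53 -0.47  0.05 -0.6   2.22] w 33.7 F [-1.7  6.7 10. ] t 36.95
go [-1.945, -0.006, -1.723] [0.004, 0.035, -0.001]
top 4161 normal [-0.001  0.047 -0.999] tilt 2.7 y [ 67. 207.] z [21. 32.] x [405. 522.]
side 5273 normal [ 0.006  0.048 -0.999] tilt 2.8 y [ 67. 238.] z [20. 30.] x [402. 520.]
24.362091299844906
```

The grip force falls gradually, so I can let the handle slip down in a controlled way.

Request:
jog_arm(plan=[[33.75,[0.01,0,0],[0,0,0]],[33.75,[0.01,0,0],[0,0,0]]])

```text
clock: 37.3
position: [471.3, 262.7, -39.4]
ee_rot: [0.726, 0.688, -0.013, 0.014]
contact_force: [-0.4, 3.1, 9.9]
gripper_width: 33.6
grasp_force: 18.3
```

Request:
jog_arm(plan=[[33.85,[0,0,0],[0,0,0]],[33.85,[0,0,0],[0,0,0]]])

```text
clock: 37.55
position: [471.3, 262.7, -39.4]
ee_rot: [0.726, 0.688, -0.012, 0.014]
contact_force: [-1.0, 3.8, 8.7]
gripper_width: 33.7
grasp_force: 13.8
```

Request:
jog_arm(plan=[[33.95,[0,0,0],[0,0,0]],[33.95,[0,0,0],[0,0,0]]])

```text
clock: 37.8
position: [471.3, 262.7, -39.4]
ee_rot: [0.726, 0.688, -0.012, 0.014]
contact_force: [-0.3, 3.5, 10.4]
gripper_width: 34.2
grasp_force: 9.7
```

```bash
python3 - <<'E'
from h import *
to([460,75,140],87);tilt(); print(read_state()['grasp_force'])
E
```

```text
pos [471.3 262.7 -39.4] yaw 86.9 j [ 0.83  0.53 -0.47  0.05 -0.6   2.22] w 34.2 F [-0.3  3.5 10.4] t 37.8
go [-1.947, -0.006, -1.721] [0.004, 0.036, -0.001]
top 4136 normal [-0.002  0.046 -0.999] tilt 2.6 y [ 66. 209.] z [21. 32.] x [405. 522.]
side 5263 normal [ 0.006  0.048 -0.999] tilt 2.7 y [ 67. 237.] z [20. 30.] x [402. 520.]
9.715750201139599
```

Request:
jog_arm(plan=[[34.02,[0,0,0],[0,0,0]],[34.02,[0,0,0],[0,0,0]]])

```text
clock: 38.15
position: [471.3, 262.7, -39.4]
ee_rot: [0.726, 0.688, -0.012, 0.014]
contact_force: [-1.5, 3.2, 9.9]
gripper_width: 34.3
grasp_force: 7.4
```

Request:
jog_arm(plan=[[34.08,[0,0,0],[0,0,0]],[34.08,[0,0,0],[0,0,0]]])

```text
clock: 38.4
position: [471.3, 262.7, -39.4]
ee_rot: [0.726, 0.688, -0.012, 0.014]
contact_force: [-1.3, 4.6, 10.2]
gripper_width: 34.3
grasp_force: 5.6
```

Request:
jog_arm(plan=[[34.12,[0,0,0],[0,0,0]],[34.12,[0,0,0],[0,0,0]]])

```text
clock: 38.65
position: [471.3, 262.7, -39.4]
ee_rot: [0.726, 0.688, -0.012, 0.014]
contact_force: [-0.6, 3.1, 9.2]
gripper_width: 34.1
grasp_force: 5.3
```

```bash
python3 - <<'E'
from h import *
to([460,75,140],87);tilt(); print(read_state()['grasp_force'])
E
```

```text
pos [471.3 262.7 -39.4] yaw 86.9 j [ 0.83  0.53 -0.47  0.05 -0.6   2.22] w 34.1 F [-0.6  3.1  9.2] t 38.65
go [-1.947, -0.006, -1.722] [0.004, 0.036, -0.001]
top 4128 normal [0.002 0.002 1.   ] tilt 179.9 y [ 68. 208.] z [20. 27.] x [405. 521.]
side 5239 normal [ 0.003  0.    -1.   ] tilt 0.0 y [ 68. 238.] z [19. 25.] x [402. 520.]
5.265765982330777
```

The board lies flat (tilt 0°, top about 23 mm). Next I'll open, rise and go to the tin.

Request:
jog_arm(plan=[[38,[0,0,0],[0,0,0]],[50,[0,0,0],[0,0,0]],[60,[0,0,-0.01],[0,0,0]],[60,[0,0,-0.15],[0,0,0]],[60,[0,0,-0.4],[0,0,0]],[85,[0,0,-0.8],[0,0,0]],[85,[0,0,-1],[0,0,0]],[85,[0,0,-1],[0,0,0]]])

```text
clock: 39.75
position: [470.7, 266.0, 61.1]
ee_rot: [0.725, 0.688, -0.013, 0.015]
contact_force: [-0.1, -0.5, -0.6]
gripper_width: 85.0
grasp_force: 0.0
```

Request:
jog_arm(plan=[[85,[0.3,-0.4,-0.4],[0,0,0]],[85,[0.7,-0.9,-0.7],[0,0,0]],[85,[0.8,-1,-0.7],[0,0,0]],[85,[0.8,-1,-0.7],[0,0,0]]])

```text
clock: 40.25
position: [373.0, 353.7, 125.0]
ee_rot: [0.725, 0.689, -0.016, 0.015]
contact_force: [-0.1, 0.1, -0.2]
gripper_width: 85.0
grasp_force: 0.0
```

```bash
python3 - <<'E'
from h import *
d=shot('top','t9.png');W=cloud(d);z=W[...,2]
m=(W[...,0]>395)&(W[...,0]<540)&(W[...,1]>62)&(W[...,1]<205)&(z>12)&(z<32)
p=W[m];print('board',len(p),np.median(p,0),cv2.minAreaRect(p[:,:2].astype(np.float32)))
for n,D in(('top',d),('side',shot('side'))):
    W=cloud(D);m=(np.hypot(W[...,0]-350,W[...,1]-345)<60)&(W[...,2]>60)&(W[...,2]<80)
    t=W[m]; print(n,len(t), (t.mean(0),cv2.minEnclosingCircle(t[:,:2].astype(np.float32))) if len(t)>5 else '')
to([349.5,345,60],87)
E
```

```text
board 4483 [463.06725567 132.47531236  23.55730704] ((461.3583068847656, 132.1082000732422), (147.04986572265625, 123.30036163330078), 86.52960205078125)
top 238 (array([350.07711242, 325.13789416,  69.30098104]), ((350.3614196777344, 335.7686767578125), 27.32417106628418))
side 1189 (array([347.35372578, 342.53215001,  68.01407759]), ((349.1809997558594, 343.709716796875), 29.643800735473633))
pos [373.9 352.3 124.4] yaw 87.0 j [ 1.08  0.28 -0.34  0.02 -0.99  1.99] w 84.9 F [ 0.1 -1.3 -0.5] t 40.35
go [-0.057, -0.239, 0.647] [-0.001, 0.043, -0.001]
```

Request:
jog_arm(plan=[[85,[-0.06,-0.24,0],[0,0.043,0]],[85,[-0.06,-0.24,0.2],[0,0.043,0]],[85,[-0.06,-0.24,0.5],[0,0.043,0]],[85,[-0.06,-0.24,0.9],[0,0.043,0]],[85,[-0.06,-0.24,1],[0,0.043,0]],[85,[-0.06,-0.24,1],[0,0.043,0]]])

```text
clock: 41.1
position: [350.3, 343.5, 25.4]
ee_rot: [0.726, 0.688, -0.0, -0.0]
contact_force: [-0.4, -0.9, 0.5]
gripper_width: 85.0
grasp_force: 0.0
```

```bash
python3 - <<'E'
from h import *
to([349.5,344.7,-15],87)
E
```

```text
pos [350.3 343.5  25.4] yaw 86.9 j [ 1.11  0.36 -0.53 -0.   -0.68  1.98] w 85.0 F [-0.4 -0.9  0.5] t 41.1
go [0.012, -0.009, 0.404] [-0.0, -0.0, -0.001]
```

Request:
jog_arm(plan=[[85,[0.01,-0.01,0.2],[0,0,0]],[85,[0.01,-0.01,0.4],[0,0,0]],[85,[0.01,-0.01,0.4],[0,0,0]],[60,[0.01,-0.01,0.4],[0,0,0]],[45,[0.01,-0.01,0.4],[0,0,0]],[40,[0.01,-0.01,0.4],[0,0,0]],[40,[0.01,-0.01,0.4],[0,0,0]],[40,[0.01,-0.01,0.4],[0,0,0]]])

```text
clock: 42.1
position: [349.8, 346.5, -12.6]
ee_rot: [0.725, 0.688, 0.002, -0.001]
contact_force: [0.3, -1.4, 6.4]
gripper_width: 56.4
grasp_force: 63.5
```

Request:
jog_arm(plan=[[40,[0,0,0],[0,0,0]],[40,[0,0,-0.2],[0,0,0]],[40,[0,0,-0.5],[0,0,0]],[40,[0,0,-0.75],[0,0,0]],[40,[0,0,-0.75],[0,0,0]]])

```text
clock: 42.72
position: [349.6, 346.5, 62.7]
ee_rot: [0.726, 0.688, 0.003, -0.002]
contact_force: [0.3, -0.5, -2.6]
gripper_width: 56.3
grasp_force: 64.0
```

```bash
python3 - <<'E'
from h import *
to([463,132,60],87); print(read_state()['grasp_force'])
E
```

```text
pos [349.6 346.5  62.7] yaw 87.0 j [ 1.11  0.3  -0.49 -0.   -0.77  1.98] w 56.3 F [ 0.3 -0.5 -2.6] t 42.73
go [-2.082, 1.246, 0.016] [0.002, -0.007, -0.001]
64.00489568710327
```

Request:
jog_arm(plan=[[40,[-0.3,0.2,0],[0,0,0]],[40,[-0.6,0.4,0],[0,0,0]],[40,[-0.9,0.55,0],[0,0,0]],[40,[-1,0.6,0],[0,0,0]]])

```text
clock: 43.22
position: [403.0, 239.9, 59.3]
ee_rot: [0.726, 0.687, -0.001, -0.001]
contact_force: [-0.0, 0.7, -1.2]
gripper_width: 56.2
grasp_force: 64.2
```

Request:
jog_arm(plan=[[40,[-0.3,0.2,0],[0,0,0]],[40,[-0.6,0.4,0],[0,0,0]],[40,[-0.9,0.55,0],[0,0,0]],[40,[-1,0.6,0],[0,0,0]],[40,[-1,0.6,0],[0,0,0]]])

```text
clock: 43.85
position: [458.0, 138.9, 59.9]
ee_rot: [0.726, 0.688, 0.0, -0.001]
contact_force: [0.3, -0.1, -2.5]
gripper_width: 56.6
grasp_force: 64.2
```

```bash
python3 - <<'E'
from h import *
d=shot('side');W=cloud(d);I=d['img'].astype(int)
to([463,132,14],87); q=wood('side'); q=q[q[:,2]<30]; print(np.percentile(q,[1,50,99],axis=0).round())
E
```

```text
pos [458.  139.5  60. ] yaw 87.0 j [ 0.63  0.29 -0.52 -0.   -0.76  2.46] w 56.0 F [ 0.2  0.4 -1.6] t 43.9
go [-0.073, 0.054, 0.46] [-0.0, -0.002, -0.001]
[[400.  67.   8.]
 [451. 142.  22.]
 [519. 260.  25.]]
```

Request:
jog_arm(plan=[[40,[-0.07,0.04,0.1],[0,0,0]],[40,[-0.07,0.04,0.25],[0,0,0]],[40,[-0.07,0.04,0.38],[0,0,0]],[40,[-0.07,0.04,0.45],[0,0,0]],[40,[-0.07,0.04,0.47],[0,0,0]],[40,[-0.07,0.04,0.485],[0,0,0]],[40,[-0.07,0.04,0.485],[0,0,0]]])

```text
clock: 44.82
position: [462.0, 132.2, 12.1]
ee_rot: [0.726, 0.688, 0.001, -0.001]
contact_force: [-0.9, -0.4, -1.7]
gripper_width: 56.4
grasp_force: 64.2
```

Request:
jog_arm(plan=[[40,[0,0,0.01],[0,0,0]],[40,[0,0,0.01],[0,0,0]]])

```text
clock: 45.08
position: [461.9, 132.0, 11.0]
ee_rot: [0.726, 0.688, 0.001, -0.001]
contact_force: [-0.8, 0.1, -1.6]
gripper_width: 56.4
grasp_force: 64.2
```

Request:
jog_arm(plan=[[40,[0,0,0.01],[0,0,0]],[40,[0,0,0.015],[0,0,0]],[40,[0,0,0.015],[0,0,0]]])

```text
clock: 45.45
position: [462.0, 132.0, 10.4]
ee_rot: [0.725, 0.688, 0.001, -0.001]
contact_force: [-1.5, -2.1, 7.5]
gripper_width: 55.8
grasp_force: 64.5
```

Contact with the board (+7.5 N). Next: release, rise and retreat.

Request:
jog_arm(plan=[[58,[0,0,-0.003],[0,0,0]],[70,[0,0,-0.003],[0,0,0]],[85,[0,0,-0.003],[0,0,0]],[85,[0,0,-0.003],[0,0,0]],[85,[0,0,-0.003],[0,0,0]],[85,[0,0,-0.2],[0,0,0]],[85,[0,0,-0.6],[0,0,0]],[85,[0,0,-1],[0,0,0]],[85,[0,0,-1],[0,0,0]]])

```text
clock: 46.58
position: [463.9, 133.1, 112.5]
ee_rot: [0.725, 0.688, 0.005, 0.0]
contact_force: [-1.1, -0.2, -0.9]
gripper_width: 85.2
grasp_force: 0.0
```

Request:
jog_arm(plan=[[85,[0.5,-0.2,-0.5],[0,0,0]],[85,[1,-0.5,-0.8],[0,0,0]],[85,[1,-0.5,-0.8],[0,0,0]]])

```text
clock: 46.95
position: [416.7, 236.7, 190.9]
ee_rot: [0.724, 0.689, 0.002, -0.001]
contact_force: [0.3, -0.3, 0.3]
gripper_width: 85.1
grasp_force: 0.0
```

Request:
jog_arm(plan=[[85,[0.5,-0.2,0],[0,0,0]],[85,[1,-0.5,0],[0,0,0]],[85,[1,-0.5,0],[0,0,0]]])

```text
clock: 47.32
position: [370.8, 338.4, 187.9]
ee_rot: [0.724, 0.69, -0.001, -0.001]
contact_force: [-0.9, -0.8, 0.1]
gripper_width: 84.9
grasp_force: 0.0
```

```bash
python3 - <<'E'
from h import *
to([0,0,0])
d=shot('top','t10.png');s=shot('side','s10.png')
a=cv2.resize(cv2.cvtColor(d['img'][150:400,250:500],cv2.COLOR_RGB2BGR),(400,400))
b=cv2.resize(cv2.cvtColor(s['img'][200:430,270:500],cv2.COLOR_RGB2BGR),(400,400))
cv2.imwrite('pics/f.png',np.hstack([a,b])); tilt()
W=cloud(d);m=(np.hypot(W[...,0]-462,W[...,1]-132)<50)&(W[...,2]>80);t=W[m];print(len(t),np.median(t[:,2]),cv2.minEnclosingCircle(t[:,:2].astype(np.float32)))
E
```

```text
pos [370.8 338.4 187.9] yaw 87.2 j [ 1.06  0.18 -0.29 -0.   -1.1   2.03] w 84.9 F [-0.9 -0.8  0.1] t 47.33
go [-3.56, -3.534, 1.887]
top 3677 normal [0.003 0.003 1.   ] tilt 179.8 y [ 68. 260.] z [20. 27.] x [405. 522.]
side 4083 normal [-0.003  0.     1.   ] tilt 180.0 y [ 68. 260.] z [19. 25.] x [402. 519.]
819 92.78034798528233 ((461.8622131347656, 129.01304626464844), 29.134422302246094)
```

View pics/f.png

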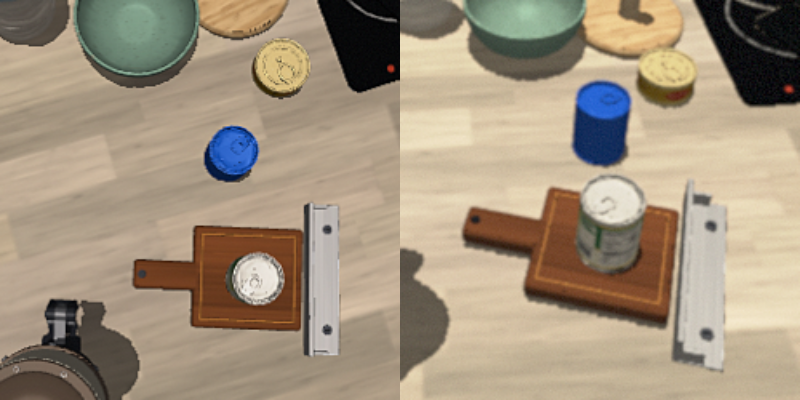

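The final view shows the board flat by the stop with its groove line up. The tin stands upright on the square part (left half ~258,278; right half ~612,225), the bystanders look undisturbed, and the gripper is clear.

```bash
python3 -c "
from bench import *
print(job_done())"
```

```text
the job is handed in; nothing more can be done
None
```

The job is handed in at about 47 s of the 72 s: the board lies flat on its feet beside the stop, the tin stands upright on its square part, and the other things look undisturbed. I turned the board half a turn in the air between tipping it up and laying it over, and the last few mm at the handle were let slip down by easing the grip.

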